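# Fit the T-bolt to the lens carriage

### The arm

A 7-joint arm with a two-finger parallel gripper is mounted at the origin on a cart in front of the work surface, level with it; the furniture and walls round the work are solid. World frame = base frame: x ahead of the robot, y to its left, z up, the work surface at z = 0. Lengths are in m, angles in rad, forces in N, time in s.
With the tool pointing down it reaches from about 0.4 to 0.875 m from the base axis. Payload 4.4 kg.
Tool frame: the origin (TCP) lies at the very end of the fingers, on their centre line; the grasp point (between the pads) lies 19 mm behind it; z points along the fingers, x is the direction in which the jaws open and shut, and the axes are right-handed (so a half turn about z gives the same grasp; the last joint's range is limited). The gripper opens to 85 mm and grips with 20 to 120 N. Pads are 22 mm wide; open, the fingers measure 114 mm over their backs; the gripper's body (76 mm by 85 mm) begins 54 mm behind the grasp point. The pads swing forward as they close: fully open they stand 13 mm farther back than shut.
Start: joints at [1.173, 0.628, 0.038, 1.517, -0.027, 0.996, -0.02], TCP at [0.212, -0.615, 0.208] pointing down, gripper open.
Joint ranges: [-3.06, 3.06], [-0.37, 2.12], [-1.25, 1.32], [0.18, 2.47], [-1.1, 4.24], [0.23, 1.98], [-2.94, 2.94]. Speed limits (rad/s): [2.57, 2.57, 3.14, 3.14, 3.14, 3.14, 3.14].

### API

Orientations are given as [roll, pitch, yaw] about the fixed x, y, z axes, in that order (R = Rz(yaw) Ry(pitch) Rx(roll)).
In Python, from workcell import * gives the robot as it stands. The module is installed in compiled form; this text tells all that it offers.
- The arm moves only by the tool send_rows, never from a script. Its argument "series" is one flat list of numbers, 5 for each row, row after row: the opening, from -1 (shut) to 1 (fully open), then the shift along the tool's x, y, z in cm, then the turn about the tool's z in degrees. In form: [fingers, x, y, z, turn, fingers, x, y, z, turn, ...]. A call has 1 to 8 rows; each row is the pose to reach, as a shift and turn from the pose measured when the call began, along the tool's axes at that moment; what a row does not reach only later rows make up. A row lasts 1/8 s, in which the tool goes at most 62.5 mm and 10.7 degrees, less where a joint would pass 70% of its speed; a pose out of reach is approached as far as the arm can. A call with a gripper value outside its range is refused whole. The fingers move at their own pace and stop on an object; "squeeze" is the grip in N (left out, the last holds). Time passes only in rows, so rows that repeat a pose let the fingers close. It gives the time, the measured TCP pose, the force and the opening at its end, in the units of the state.
- get_obs(): the state, without advancing time (a new reading comes with each control period).
- read_camera(name): name is "scene" or "top" or "wrist"; returns the picture (400x640x3 uint8, blue, green, red); there is no depth.
- camera_model(name): a dict with "mtx" (3x3 intrinsics, pixels), "xyz" and "rotation" of the camera in the world; the wrist camera has in their place "hand_eye" (4x4, takes a point from camera to tool coordinates, whose origin is the TCP and whose axes are the tool frame's). Camera axes: x right, y down, z forward; pixel columns grow to the right and rows downward; lengths in m; the calibration is good to about 2 mm. A picture is of the moment at which its call begins: read the wrist's pose just before it. camera_model takes no time and is no camera call.
- hand_in(): hands the job in, once; it reports no verdict.
Trained networks look in the newest picture that a camera, given by its name, has taken for a name from the list of things; names that differ only in an ending like _2 or _b are one class to them, and where a whole thing is asked for, a point or a joint stands for the part that bears it (a point fixed in the world has none). Each returns a list of dicts, best first, with "conf" (0 to 1); they miss things now and then, are a little off and sometimes report something else, mostly with a low value. They report only what shows in the picture. A call takes as long as a camera call. They do not tell look-alikes from the thing itself.
- silhouettes(camera, label): "pixels" (400x640 bool, what is visible of it) and "point" ([column, row] in pixels, amid what is visible of it).
- mark_of(camera, label): "point" ([column, row] in pixels: a listed point, or the origin of a listed thing).
The state is a dict: "clock": time; "joints": joint angles; "qd": joint speeds; "joint_efforts": joint torques, N m; "position": TCP position; "tool_rot": TCP orientation; "contact_force": force on the tool from outside, world axes, zero at the start; "moment": the same for the moment, N m; "finger_gap": opening from 0.0 (shut) to 1.0 (fully open).
Only numpy, scipy, OpenCV 4.12 (cv2) and the standard library are available. Lean on these libraries where they do the work, as an engineer would, in place of code of your own. Each camera call takes 0.05 s, during which the arm holds its last target.

### The job

Take the long-bar T-bolt out of the parts bin, drop its foot into the T-slot of the rail in front of the lens carriage, slide it home into the carriage's notch and give it a quarter turn, so that its bar lies square across the rail and it stands locked there on its own. The lens carriage is already aligned, so do not push it along, and leave the other parts in the bin.

Things in the scene. Friction and masses are not known exactly. Their poses are not given: they have to be found in the camera images.
- t_bolt_grip (a point): Centre of the grip bar of the T-bolt to fit, 79 mm above the bolt's underside. Bare steel bolt, 88 mm tall, about 0.25 kg, standing in the bin. Bar 64 mm long (x), 13 mm thick (y), 18 mm high (70 to 88 mm above the underside), parallel to the foot; z points up the bolt.
- t_bolt: The same bolt, origin at the centre of its underside, axes as t_bolt_grip. From the bottom: flat foot 52 mm long (x), 20 mm wide (y), 9 mm high; round neck 16 mm in diameter up to 30.5 mm; round collar 37 mm in diameter, 30.5 to 36.5 mm; stem 14 mm in diameter up to the bar at 70 mm.
- rail: Fixed aluminium rail, 420 mm long (x, away from the robot), 90 wide (y), 30 high; origin at the centre below. T-slot along its middle, open upward and at both ends: mouth 24 mm wide, 23 to 30 mm above the bench; below it an undercut 66 mm wide, floor 10 mm above the bench. The foot passes the mouth only lengthwise; below it turns freely, either way. Smooth: friction about 0.2.
- slot_end (a point): Middle of the slot's mouth at the rail's near end, on the rail's top face (30 mm above the bench), axes as the rail.
- notch (a point): Where the bolt's axis belongs, at rail-top height, axes as the rail: in the notch of the lens carriage, a dark steel plate 8 mm thick on the rail. Notch 20 mm wide, open toward the robot: plate edge 23 mm in front of this point, closed end 9 mm behind it. The foot cannot pass it from above; with the foot on the slot floor the collar clears the plate by 2 mm.
- carriage (a joint): Position of the lens carriage along the rail (m, grows away from the robot). Only friction holds it: it slides if pushed with more than about 7 N. It carries a lens on a post 80 mm behind the notch point; nothing taller than the plate lies nearer than 60 mm to that point; lens top 133 mm above the bench.
- bin_floor (a point): Centre of the inner floor of the parts bin, 4 mm above the bench. Fixed open bin, 150 mm (x) x 250 mm (y), 45 mm high, walls 4 mm.
- knob_bolt_grip (a point): Centre of the round knob of another bolt in the bin (knob 40 mm in diameter, bolt 84 mm tall, round foot 44 mm in diameter). Stays in the bin. This point is 75 mm above its underside.
- short_bolt_grip (a point): Centre of the short grip bar (40 mm long, 13 mm thick) of another bolt in the bin, 66 mm tall with a round foot 44 mm in diameter. Stays in the bin. This point is 58 mm above its underside.
- fork_a_mid (a point): Centre of a black clamping fork lying in the bin, 60 x 28 x 10 mm. Stays in the bin.
- fork_b_mid (a point): Centre of a second such fork in the bin, 60 x 28 x 10 mm. Stays in the bin.
- rod_mid (a point): Centre of a steel post lying in the bin, 75 mm long, 13 mm in diameter. Stays in the bin.
Not all that is in view belongs to the job. What is shaped like the t_bolt but red is not meant.

How it is judged:
By the outcome, as a careful person would: the job done as asked, in the order asked, and still so for the second after the job is handed in, with the robot touching nothing.
It also fails if it takes over 58 s, if anything falls off the work surface, if the arm or the gripper's body presses on something with over 40 N, if the wrist force passes 120 N, or if a joint passes its speed limit or range.

## Working session

There is one attempt and no reset: what is moved stays moved. The work goes in short steps, Python scripts to look and compute and a tool call to move; the robot and the scene stay as the last step left them, time stands still between calls to the robot, and variables do not carry over. Pictures are saved under pics/ and viewed, and the job is handed in when it is done.

Besides the shell and the picture viewer there is one more tool, called as name(argument=value, ...) on one line, values as JSON. send_rows: Moves the arm, as the interface text tells. Its arguments: {"type":"object","properties":{"series":{"type":"array"},"squeeze":{"type":"number"}},"required":["series"]}

```bash
mkdir -p pics; python3 - <<'E'
from workcell import *
import cv2
print(get_obs())
for c in ["scene","top"]:
    im=read_camera(c); cv2.imwrite(f"pics/{c}0.png",im)
    m=camera_model(c); print(c,m)
    for l in ["t_bolt_grip","t_bolt","notch","slot_end","bin_floor","knob_bolt_grip","short_bolt_grip"]:
        print(l,[(round(d["conf"],2),[round(float(v),1) for v in d["point"]]) for d in mark_of(c,l)][:4])
print(camera_model("wrist"))
print(get_obs()["clock"])
E
```

```text
{'clock': 0.0, 'joints': array([ 1.17319361,  0.62932167,  0.03846709,  1.5183812 , -0.0270197 ,
        0.99630339, -0.02001502]), 'qd': array([ 6.10928045e-04, -8.77864844e-04, -4.16103069e-04, -5.38547299e-05,
        6.99993539e-04, -8.87799281e-04, -8.46573425e-04]), 'joint_efforts': array([ 6.64982163e-04, -5.63394821e+01,  1.22594163e+00, -1.93444902e+01,
        1.09511154e-02,  1.03374981e-02, -1.38521344e-05]), 'position': array([ 0.21153418, -0.61390157,  0.20710122]), 'tool_rot': array([ 3.14157028e+00,  1.89483193e-03, -1.23904001e+00]), 'contact_force': array([-0.20712787, -0.0675606 ,  0.53405379]), 'moment': array([ 0.05604093,  0.03362767, -0.00201356]), 'finger_gap': 0.9981112027616503}
scene {'mtx': array([[440.27700234,   0.        , 317.86564276],
       [  0.        , 440.27700234, 199.7705585 ],
       [  0.        ,   0.        ,   1.        ]]), 'xyz': array([0.09853302, 0.5548371 , 0.80579686]), 'rotation': array([-2.35599659, -0.01130213, -2.60708113])}
t_bolt_grip [(0.91, [345.9, 168.1]), (0.75, [440.0, 188.9])]
t_bolt [(0.8, [345.6, 185.1]), (0.73, [432.0
[... 817 characters left out ...]
262.4, 120.0])]
bin_floor [(0.82, [391.3, 199.7]), (0.18, [388.5, 193.5])]
knob_bolt_grip [(0.71, [414.7, 218.8])]
short_bolt_grip [(0.63, [357.7, 190.2]), (0.34, [389.3, 194.1])]
{'mtx': array([[357.63219322,   0.        , 318.72423398],
       [  0.        , 357.63219322, 200.59426448],
       [  0.        ,   0.        ,   1.        ]]), 'hand_eye': array([[ 9.99999476e-01, -8.65779022e-04, -5.47046833e-04,
         2.61984293e-04],
       [ 9.87386538e-04,  9.56845565e-01,  2.90595235e-01,
        -7.38541094e-02],
       [ 2.71848078e-04, -2.90595623e-01,  9.56845918e-01,
        -1.66903843e-01],
       [ 0.00000000e+00,  0.00000000e+00,  0.00000000e+00,
         1.00000000e+00]])}
0.8
```

View pics/scene0.png

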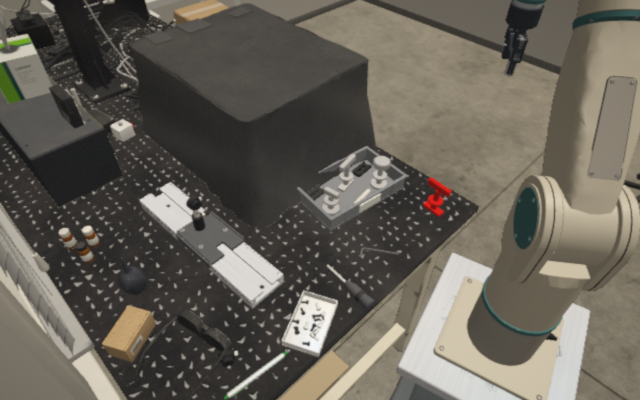

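View pics/top0.png

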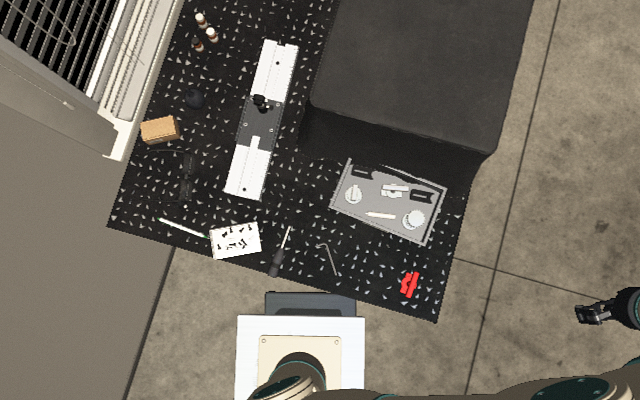

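```bash
cat > h.py <<'E'
from workcell import *
import cv2, numpy as np
from scipy.spatial.transform import Rotation as Ro
def cam(c,obs=None):
    m=camera_model(c); K=m["mtx"]
    if c!="wrist": return K,Ro.from_euler("xyz",m["rotation"]).as_matrix(),np.array(m["xyz"])
    R=Ro.from_euler("xyz",obs["tool_rot"]).as_matrix(); T=np.array(m["hand_eye"])
    return K,R@T[:3,:3],R@T[:3,3]+obs["position"]
def ray(C,p):
    K,R,t=C; d=R@np.linalg.solve(K,[p[0],p[1],1.]); return t,d
def atz(C,p,z):
    t,d=ray(C,p); return t+d*(z-t[2])/d[2]
def proj(C,X):
    K,R,t=C; q=(np.atleast_2d(X)-t)@R; q=q@K.T; return q[:,:2]/q[:,2:]
def tri(C1,p1,C2,p2):
    a,u=ray(C1,p1); b,v=ray(C2,p2)
    s=np.linalg.lstsq(np.c_[u,-v],b-a,rcond=None)[0]
    P,Q=a+u*s[0],b+v*s[1]; return (P+Q)/2,np.linalg.norm(P-Q)
E
python3 - <<'E'
from h import *
s=cam("scene");t=cam("top")
print("grip",tri(s,[345.9,168.1],t,[393.9,184.4]), tri(s,[440,188.9],t,[393.9,184.4]), tri(s,[345.9,168.1],t,[377.8,217.8]))
print("notch",tri(s,[223.2,247.4],t,[257.7,138.7]),"slot",tri(s,[267.7,289.3],t,[240.3,197]))
print("bin",tri(s,[350.2,188.4],t,[391.3,199.7]),"knob",tri(s,[378,158.7],t,[414.7,218.8]),"short",tri(s,[332.7,190.7],t,[357.7,190.2]))
E
```

```text
grip (array([ 0.47271911, -0.2282727 ,  0.05961252]), np.float64(0.00829705078577333)) (array([ 0.34185676, -0.21578518,  0.13579418]), np.float64(0.24114989296423053)) (array([ 0.41155668, -0.17072395,  0.12381093]), np.float64(0.05339095421919824))
notch (array([0.59519474, 0.11926749, 0.02371472]), np.float64(0.000664186778890262)) slot (array([0.44366712, 0.15827743, 0.0236929 ]), np.float64(0.0015619532949011606))
bin (array([ 0.44867975, -0.22793371, -0.00245652]), np.float64(0.004152074690223394)) knob (array([ 0.3943811 , -0.27024394,  0.0928618 ]), np.float64(0.011089708212141967)) short (array([ 0.45889493, -0.13832992,  0.05851882]), np.float64(0.003747235065499805))
```

```bash
python3 - <<'E'
import cv2,numpy as np
a=cv2.imread("pics/scene0.png")[140:230,285:415]; b=cv2.imread("pics/top0.png")[145:305,310:460]
c=cv2.imread("pics/top0.png")[30:210,210:310]
a=cv2.resize(a,None,fx=6,fy=6,interpolation=3);cv2.imwrite("pics/a1.png",a)
cv2.imwrite("pics/b1.png",np.hstack([cv2.resize(b,(510,544),interpolation=3),cv2.resize(c,(290,544),interpolation=3)]))
E
```

```text
(no output)
```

View pics/a1.png

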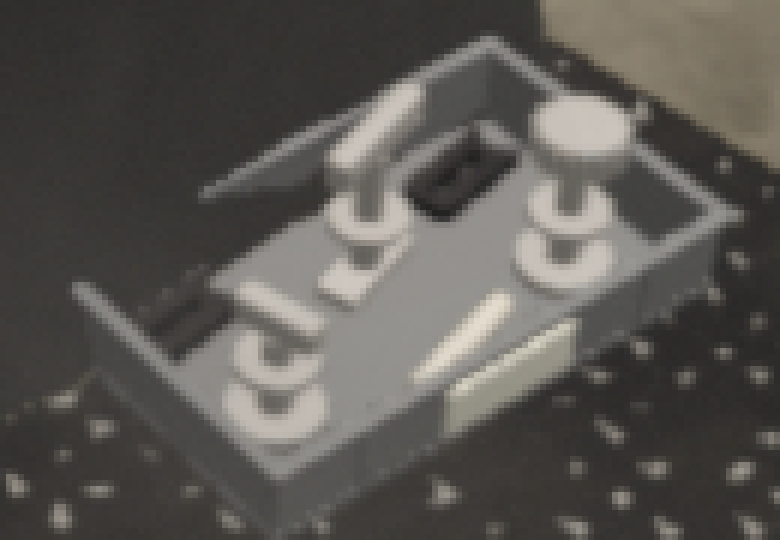

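View pics/b1.png

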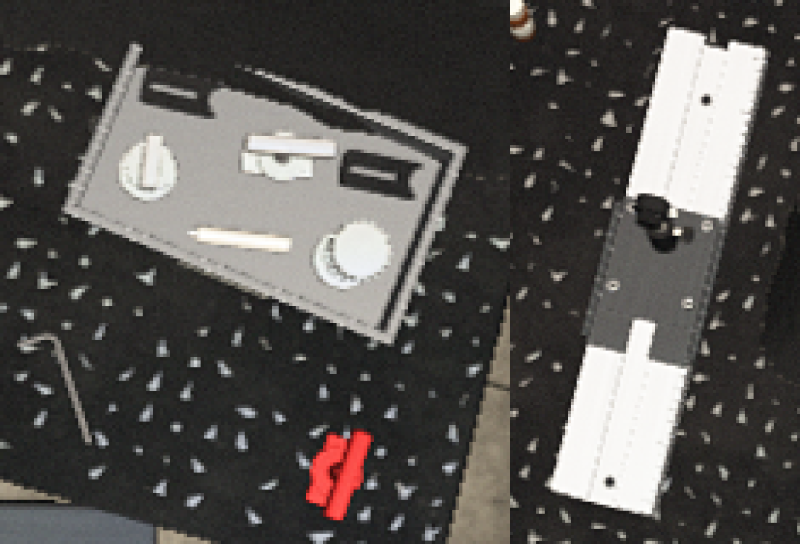

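Candidates for the T-bolt: the steel long-bar bolt in the bin (scene 346,168 / top 394,187), the red T-bolt on the bench (scene 438,190 / top 410,283; excluded by colour), the short-bar bolt (scene 333,190 / top 357,190; round foot), and the knob bolt (scene 380,160 / top 415,219). The crops show that the first one has a long bar and a rectangular foot, so I choose it. Next I'll measure the box, the bar, the rail and the yaw angles.

```bash
python3 - <<'E'
from h import *
s=cam("scene");t=cam("top")
print("box c1",tri(s,[250,113],t,[311,101]),"c2",tri(s,[368,62],t,[490,153]))
f=510/150
def T(u,v): return [310+u/f,145+v/f]
# bar ends in top image (bar mid height z~.083+... top at .092)
z=.092
e1=atz(t,T(246,143),z); e2=atz(t,T(336,148),z); print("bar",e1,e2,np.linalg.norm(e1-e2),np.degrees(np.arctan2(*(e2-e1)[1::-1])),(e1+e2)/2)
print("red", atz(t,[410,283],0.08))
for n,p in dict(TL=(135,45),BL=(68,210),BR=(390,340),TR=(464,150)).items(): print(n,atz(t,T(*p),.045))
g=290/100;gy=544/180
def U(u,v): return [210+(u-510)/g,30+v/gy]
for n,p in dict(nearL=(550,488),nearR=(655,514),farL=(668,30),farR=(765,45)).items(): print(n,atz(t,U(*p),.03))
for n,p in dict(pl=(583,345),pr=(685,367),nl=(628,345),nr=(650,348),ntl=(634,320),ntr=(656,322)).items(): print(n,atz(t,U(*p),.038))
print("tb predict scene grip", proj(s,[0.465,-0.228,.083]))
E
```

```text
box c1 (array([ 0.60204817, -0.02817552,  0.29731931]), np.float64(0.008429491565093062)) c2 (array([ 0.50982764, -0.39678566,  0.2695919 ]), np.float64(0.0026938980940316346))
bar [ 0.46431715 -0.19480721  0.092     ] [ 0.46192667 -0.25840028  0.092     ] 0.06363798148599444 -92.1527471883385 [ 0.46312191 -0.22660375  0.092     ]
red [ 0.23769451 -0.26231021  0.08      ]
TL [ 0.54383017 -0.11754597  0.045     ]
BL [ 0.41977439 -0.07005931  0.045     ]
BR [ 0.32945875 -0.30470822  0.045     ]
TR [ 0.46960154 -0.3601741   0.045     ]
nearL [0.4554339  0.19917992 0.03      ]
nearR [0.43521198 0.10676222 0.03      ]
farL [0.86153678 0.1106068  0.03      ]
farR [0.8493227 0.0219518 0.03     ]
pl [0.57654113 0.17418042 0.038     ]
pr [0.55925704 0.08395801 0.038     ]
nl [0.57727028 0.13465639 0.038     ]
nr [0.5750399  0.11523933 0.038     ]
ntl [0.59898012 0.13022501 0.038     ]
ntr [0.59760386 0.11079636 0.038     ]
tb predict scene grip [[347.45131289 161.88025295]]
```

```bash
cat >> h.py <<'E'
def plan(tgt,yaw_deg,obs=None):
    o=obs or get_obs(); R=Ro.from_euler("xyz",o["tool_rot"]).as_matrix()
    d=R.T@(np.array(tgt)-o["position"])*100
    turn=-((yaw_deg-np.degrees(o["tool_rot"][2])+180)%360-180)
    print("from",o["position"].round(4),np.degrees(o["tool_rot"]).round(2),"-> cm",d.round(2),"turn",round(turn,1),"F",o["contact_force"].round(1),"gap",round(o["finger_gap"],3),"t",round(o["clock"],2))
E
python3 - <<'E'
from h import *
t=cam("top");s=cam("scene")
X=np.array([[.602,-.028,0],[.51,-.397,0],[.602,-.028,.29],[.51,-.397,.29]])
im=cv2.imread("pics/top0.png"); im2=cv2.imread("pics/scene0.png")
for I,C in((im,t),(im2,s)):
    p=proj(C,X).astype(int)
    for a,b in((0,1),(2,3),(0,2),(1,3)): cv2.line(I,tuple(map(int,p[a])),tuple(map(int,p[b])),(0,255,0),1)
v=np.hstack([im[60:260,280:540],im2[40:240,120:420]]);cv2.imwrite("pics/box.png",cv2.resize(v,None,fx=1.4,fy=1.4))
plan([.458,-.227,.2],-2)
E
```

```text
from [ 0.2118 -0.6146  0.208 ] [-180.     -0.    -70.99] -> cm [-28.62 -35.9    0.8 ] turn -69.0 F [0.3 0.1 0. ] gap 0.999 t 0.8
```

View pics/box.png

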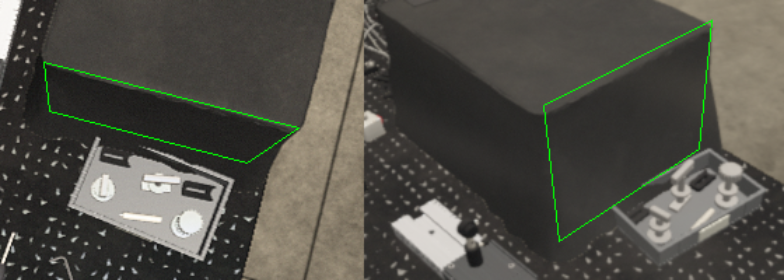

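The box flares slightly at its base, close behind the bin, so I will keep the fingers half closed there.

send_rows(series=[0,-28.6,-35.9,-1,-69,0,-28.6,-35.9,-1,-69,0,-28.6,-35.9,-1,-69,0,-28.6,-35.9,-1,-69,0,-28.6,-35.9,-1,-69,0,-28.6,-35.9,-1,-69,0,-28.6,-35.9,-1,-69,0,-28.6,-35.9,-1,-69], squeeze=70)

```text
clock: 1.8
position: [0.4605, -0.223, 0.2186]
tool_rot: [-3.14, -0.002, -0.028]
contact_force: [-1.4, -2.1, -0.6]
finger_gap: 0.499
```

```bash
cat > w.py <<'E'
from h import *
import sys
o=get_obs(); im=read_camera("wrist"); cv2.imwrite(f"pics/{sys.argv[1]}.png",im)
C=cam("wrist",o)
for l in sys.argv[2:]:
    l,z=l.split(":")
    for d in mark_of("wrist",l)[:3]: print(l,round(d["conf"],2),np.round(d["point"],1),atz(C,d["point"],float(z)).round(4))
print(o["position"].round(4),np.degrees(o["tool_rot"]).round(2),"gap",o["finger_gap"].round(3),"F",o["contact_force"].round(1),"q",o["joints"].round(2),"t",get_obs()["clock"])
E
python3 w.py w1 t_bolt_grip:.083 t_bolt:.004
```

```text
t_bolt_grip 0.92 [ 75.1 230.9] [ 0.2386 -0.2629  0.083 ]
t_bolt 0.93 [322.2 167.5] [ 0.4644 -0.2272  0.004 ]
t_bolt 0.93 [121.1 205.7] [ 0.2384 -0.264   0.004 ]Traceback (most recent call last):
  File "w.py", line 8, in <module>
    print(o["position"].round(4),np.degrees(o["tool_rot"]).round(2),"gap",o["finger_gap"].round(3),"F",o["contact_force"].round(1),"q",o["joints"].round(2),"t",get_obs()["clock"])
                                                                          ^^^^^^^^^^^^^^^^^^^^^
AttributeError: 'float' object has no attribute 'round'
```

View pics/w1.png

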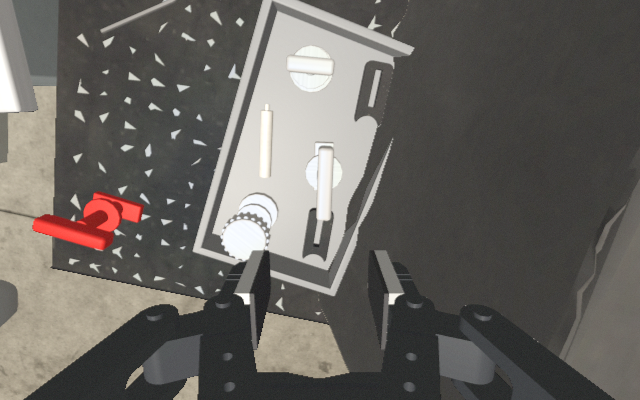

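The wrist view shows the target bar running from (325,147) to (324,220) on its foot. The red one is at (75,230), and the box edge crosses the bin's back wall near (375,190). Next I'll refine the bar pose.

```bash
sed -i 's/o\["finger_gap"\].round(3)/round(o["finger_gap"],3)/' w.py; python3 - <<'E'
from h import *
o=get_obs();C=cam("wrist",o); im=cv2.imread("pics/w1.png")
g=cv2.cvtColor(im,cv2.COLOR_BGR2GRAY)
cv2.imwrite("pics/w1c.png",cv2.resize(im[120:260,270:410],(800,800)[:2] if 0 else (600,600),interpolation=3))
for z in(.092,):
    a=atz(C,(325.5,147),z);b=atz(C,(325,220),z);print(a,b,np.linalg.norm(a-b),np.degrees(np.arctan2(*(a-b)[1::-1])),(a+b)/2)
for n,p in dict(boxedge=(392,140),boxe2=(345,290)).items(): print(n,atz(C,p,.045),atz(C,p,.1))
E
```

```text
[ 0.4648814  -0.19606526  0.092     ] [ 0.46268144 -0.25956208  0.092     ] 0.06353491894281149 88.01567832298142 [ 0.46378142 -0.22781367  0.092     ]
boxedge [ 0.52853198 -0.19847478  0.045     ] [ 0.51757939 -0.19109637  0.1       ]
boxe2 [ 0.48222106 -0.35733353  0.045     ] [ 0.47875833 -0.32426294  0.1       ]
```

View pics/w1c.png

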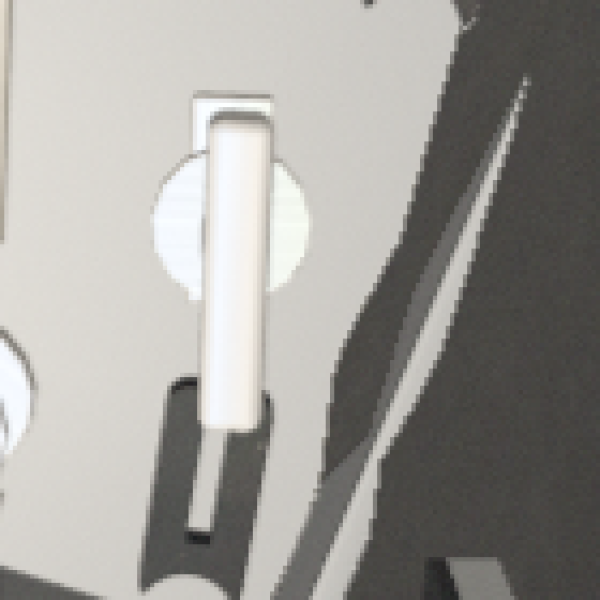

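```bash
python3 -c "
from h import *
plan([.4632,-.2278,.072],-3.8)"
```

```text
from [ 0.4585 -0.2265  0.2182] [ 1.7998e+02 -2.0000e-02 -1.8500e+00] -> cm [ 0.47  0.11 14.62] turn 1.9 F [-0.6 -0.8 -0.1] gap 0.5 t 1.95
```

```bash
python3 w.py w2 t_bolt_grip:.083 t_bolt:.004; python3 - <<'E'
import cv2
im=cv2.imread("pics/w2.png");cv2.imwrite("pics/w2c.png",cv2.resize(im[120:260,270:410],(600,600),interpolation=3))
E
```

```text
t_bolt_grip 0.77 [321.1 177.3] [ 0.4605 -0.2235  0.083 ]
t_bolt_grip 0.73 [245.8 231.4] [ 0.3907 -0.2714  0.083 ]
t_bolt_grip 0.56 [ 75.7 225.1] [ 0.238  -0.2603  0.083 ]
t_bolt 0.96 [121.1 205. ] [ 0.236  -0.2662  0.004 ]
t_bolt 0.61 [326.6 163.9] [ 0.4668 -0.2273  0.004 ]
[ 0.4585 -0.2265  0.2182] [ 1.7998e+02 -2.0000e-02 -1.8500e+00] gap 0.5 F [-0.6 -0.8 -0.1] q [ 0.64  0.43 -0.33  1.88  0.18  0.86  0.19] t 2.1
```

View pics/w2c.png

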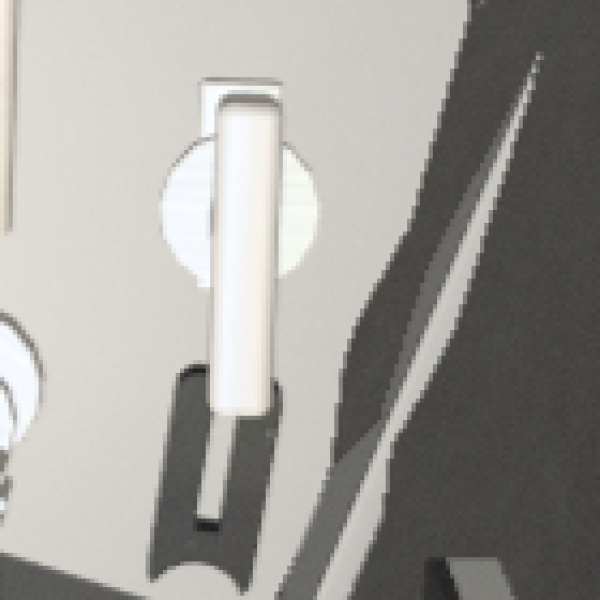

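```bash
python3 - <<'E'
from h import *
o=get_obs();C=cam("wrist",o)
z=.092
a=atz(C,(328.3,143.3),z);b=atz(C,(325.8,216.6),z);print(a,b,np.linalg.norm(a-b),np.degrees(np.arctan2(*(a-b)[1::-1])),(a+b)/2)
c=(a+b)/2
for p in((395,135),(375,195),(362,222),(360,240)): print("box",[atz(C,p,z).round(3)for z in(.045,.07,.1,.14)])
plan([c[0],c[1],.072],np.degrees(np.arctan2(*(a-b)[1::-1]))-90)
E
```

```text
[ 0.4658033  -0.19560703  0.092     ] [ 0.46169118 -0.25886221  0.092     ] 0.06338870707940654 86.28052471888356 [ 0.46374724 -0.22723462  0.092     ]
box [array([ 0.53 , -0.197,  0.045]), array([ 0.525, -0.194,  0.07 ]), array([ 0.518, -0.19 ,  0.1  ]), array([ 0.51 , -0.185,  0.14 ])]
box [array([ 0.511, -0.255,  0.045]), array([ 0.508, -0.247,  0.07 ]), array([ 0.503, -0.239,  0.1  ]), array([ 0.497, -0.227,  0.14 ])]
box [array([ 0.498, -0.283,  0.045]), array([ 0.496, -0.273,  0.07 ]), array([ 0.492, -0.262,  0.1  ]), array([ 0.488, -0.247,  0.14 ])]
box [array([ 0.496, -0.302,  0.045]), array([ 0.494, -0.291,  0.07 ]), array([ 0.49 , -0.278,  0.1  ]), array([ 0.486, -0.261,  0.14 ])]
from [ 0.457  -0.229   0.2179] [ 1.7995e+02  4.0000e-02 -2.1500e+00] -> cm [ 0.68 -0.21 14.59] turn 1.6 F [-0.4 -0.7 -0.3] gap 0.5 t 2.1
```

```bash
python3 w.py w3 ; python3 - <<'E'
import cv2
from h import *
plan([.464,-.226,.1],-3.7)
im=cv2.imread("pics/w3.png");cv2.imwrite("pics/w3c.png",cv2.resize(im[120:260,270:410],(600,600),interpolation=3))
E
```

```text
[ 0.457  -0.229   0.2179] [ 1.7995e+02  4.0000e-02 -2.1500e+00] gap 0.5 F [-0.4 -0.7 -0.3] q [ 0.64  0.43 -0.33  1.88  0.18  0.86  0.18] t 2.15
from [ 0.457  -0.2289  0.2179] [ 1.7996e+02  4.0000e-02 -2.1600e+00] -> cm [ 0.69 -0.33 11.79] turn 1.5 F [-0.6 -0.8  0.1] gap 0.502 t 2.15
```

View pics/w3c.png

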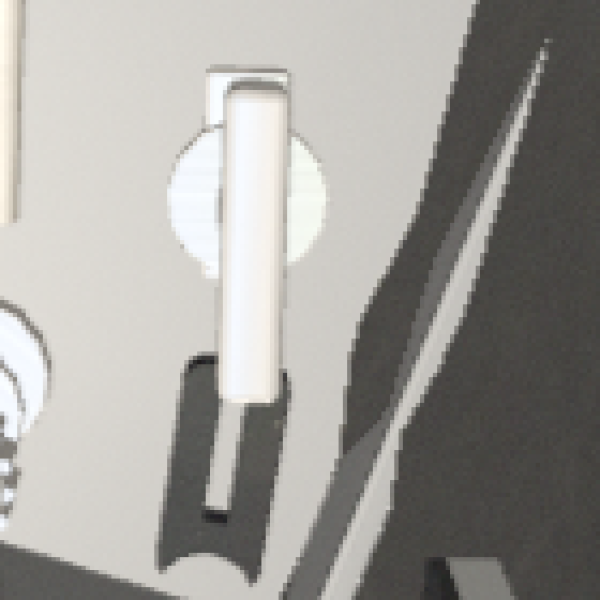

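```bash
python3 - <<'E'
from h import *
o=get_obs();C=cam("wrist",o)
z=.092
a=atz(C,(330.2,140.5),z);b=atz(C,(328.1,214.),z);print(a,b,np.linalg.norm(a-b),np.degrees(np.arctan2(*(a-b)[1::-1])),(a+b)/2)
c=(a+b)/2
plan([c[0],c[1],.072],np.degrees(np.arctan2(*(a-b)[1::-1]))-90)
for p in((375,195),(362,222)): print("box",[atz(C,p,z).round(3)for z in(.045,.07,.1,.14)])
E
```

```text
[ 0.46744495 -0.19337097  0.092     ] [ 0.46377077 -0.25652648  0.092     ] 0.06326229451230346 86.67047952014804 [ 0.46560786 -0.22494873  0.092     ]
from [ 0.457  -0.2289  0.2179] [ 1.7996e+02  4.0000e-02 -2.1600e+00] -> cm [ 0.85 -0.44 14.59] turn 1.2 F [-0.6 -0.8  0.1] gap 0.502 t 2.15
box [array([ 0.511, -0.255,  0.045]), array([ 0.508, -0.247,  0.07 ]), array([ 0.503, -0.239,  0.1  ]), array([ 0.497, -0.227,  0.14 ])]
box [array([ 0.498, -0.283,  0.045]), array([ 0.496, -0.273,  0.07 ]), array([ 0.492, -0.262,  0.1  ]), array([ 0.488, -0.247,  0.14 ])]
```

send_rows(series=[-0.3,0.8,-0.4,5,1.2,-0.3,0.8,-0.4,10,1.2,-0.3,0.8,-0.4,11,1.2,-0.3,0.8,-0.4,11,1.2,-0.3,0.8,-0.4,11,1.2])

```text
clock: 2.78
position: [0.4663, -0.2262, 0.1096]
tool_rot: [3.14, -0.002, -0.059]
contact_force: [1.2, -0.6, 0.4]
finger_gap: 0.348
```

```bash
python3 w.py w4; python3 -c "
from h import *
plan([.465,-.2252,.072],-3.4)"
```

```text
[ 0.4663 -0.2262  0.1096] [ 1.7988e+02 -1.4000e-01 -3.4000e+00] gap 0.348 F [ 1.2 -0.6  0.4] q [ 0.58  0.59 -0.26  1.98  0.26  0.6   0.08] t 2.825
from [ 0.4663 -0.2261  0.1097] [ 1.7988e+02 -1.5000e-01 -3.3900e+00] -> cm [-0.15 -0.09  3.77] turn 0.0 F [-0.2 -0.2 -0.2] gap 0.35 t 2.83
```

View pics/w4.png

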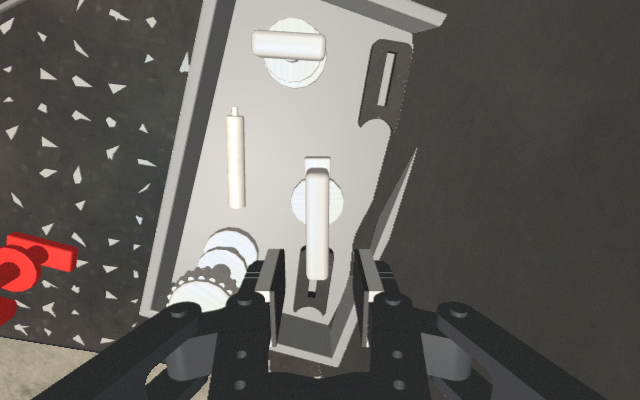

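send_rows(series=[-0.3,-0.1,-0.1,2,0,-0.3,-0.1,-0.1,3.8,0,-0.3,-0.1,-0.1,3.8,0,-1,-0.1,-0.1,3.8,0,-1,-0.1,-0.1,3.8,0,-1,-0.1,-0.1,3.8,0,-1,-0.1,-0.1,3.8,0], squeeze=80)

```text
clock: 3.7
position: [0.4656, -0.2252, 0.0719]
tool_rot: [3.139, -0.003, -0.059]
contact_force: [-0.5, 0.4, -0.5]
finger_gap: 0.002
```

```bash
python3 w.py w5
```

```text
[ 0.4656 -0.2252  0.0719] [ 1.7987e+02 -1.7000e-01 -3.4000e+00] gap 0.002 F [-0.5  0.4 -0.5] q [ 0.55  0.65 -0.23  2.    0.29  0.51  0.05] t 3.75
```

View pics/w5.png

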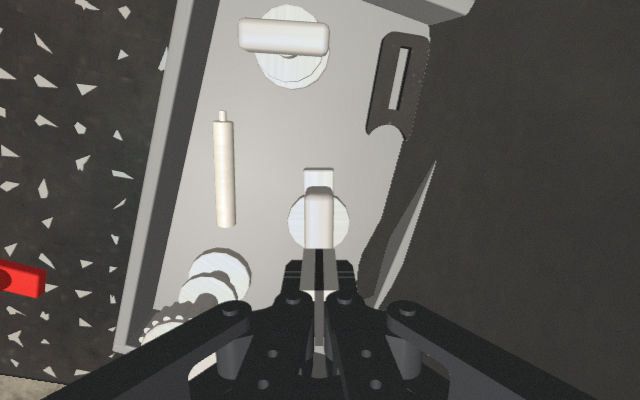

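```bash
python3 - <<'E'
import cv2
from h import *
im=cv2.imread("pics/w5.png");cv2.imwrite("pics/w5c.png",cv2.resize(im[180:400,240:400],(580,798),interpolation=3)[:600])
o=get_obs();print(o["finger_gap"])
C=cam("wrist",o); 
for z in (.07,.072,.083,.092): print(z,proj(C,[[.4656,-.2252,z]]))
E
```

```text
0.000997858520711234
0.07 [[319.08908235 242.73946899]]
0.072 [[319.10235202 244.34012168]]
0.083 [[319.18065973 253.78598108]]
0.092 [[319.25230336 262.42798611]]
```

View pics/w5c.png

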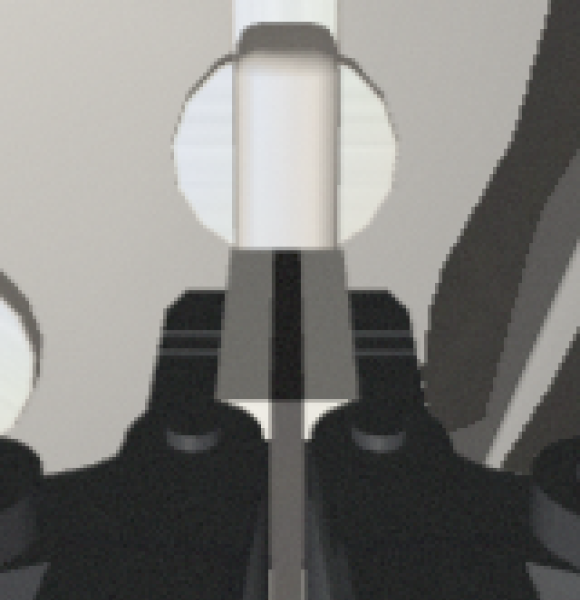

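```bash
python3 - <<'E'
import cv2
from h import *
s=read_camera("scene");t=read_camera("top")
a=cv2.resize(s[120:230,290:420],(780,660),interpolation=3)[:600]
cv2.imwrite("pics/s6.png",a);cv2.imwrite("pics/t6.png",cv2.resize(t[145:265,310:460],(750,600),interpolation=3))
print(proj(cam("scene"),[[.4656,-.2252,.0719],[.4656,-.2252,.092]]), get_obs()["finger_gap"],get_obs()["position"])
E
```

```text
[[346.47640398 165.7370984 ]
 [346.93184185 159.6753794 ]] -0.002273360910512843 [ 0.46548858 -0.22514037  0.07170263]
```

View pics/s6.png

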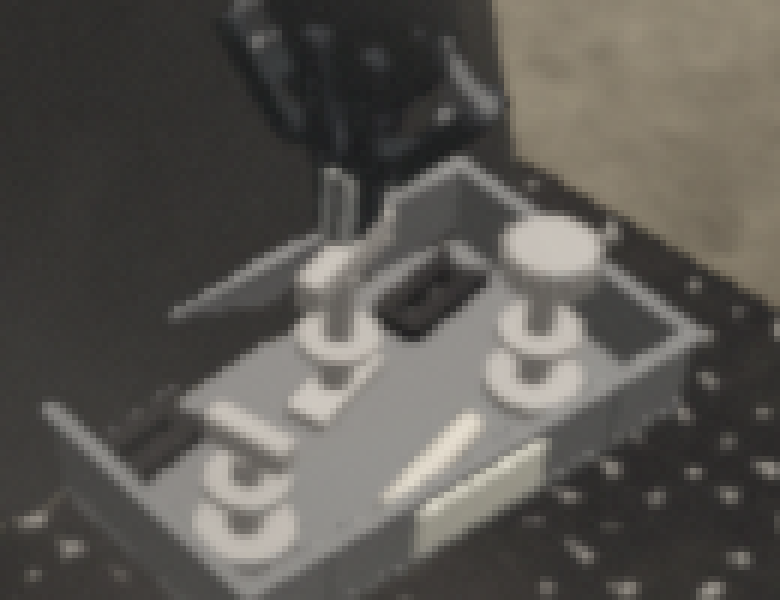

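View pics/t6.png

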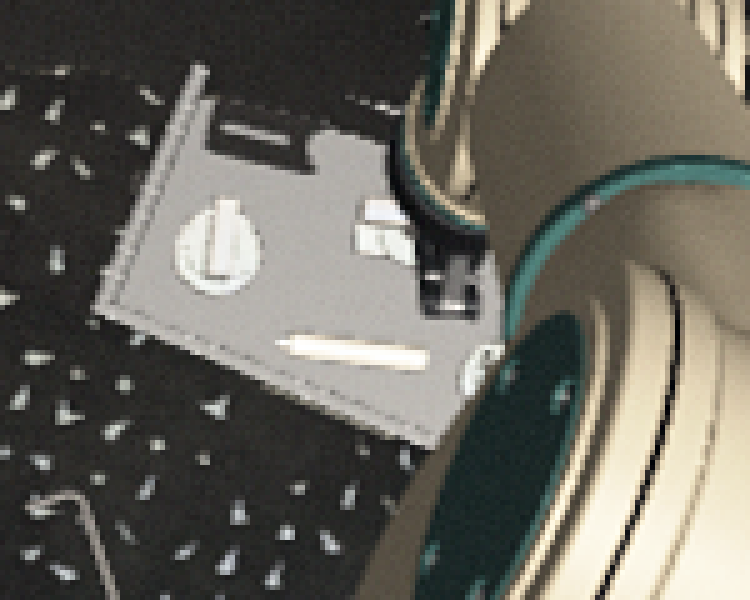

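```bash
python3 - <<'E'
from h import *
o=get_obs();C=cam("wrist",o)
for z in(.06,.072,.082,.092):
    P=atz(C,(319,230),z); w=proj(C,[P+[-.0065,0,0],P+[.0065,0,0]]); 
    e=atz(C,(319,191),z); print(z,P.round(4),"w230",(w[1]-w[0])[0].round(1),"bar end y from row191:",e[1].round(4), "pad edge row:",proj(C,[[.4656,-.2252+.011,z]])[0].round(1))
# collar width: top z .0405
for z in (.0305,.0405):
    P=atz(C,(319,222),z); w=proj(C,[P+[-.0185,0,0],P+[.0185,0,0]]);print(z,(w[1]-w[0])[0])
# vs image collar 173..397 crop
print((397-173)/3.625)
E
```

```text
0.06 [ 0.4657 -0.2221  0.06  ] w230 24.2 bar end y from row191: -0.2005 pad edge row: [317.9 216.1]
0.072 [ 0.4659 -0.2173  0.072 ] w230 26.0 bar end y from row191: -0.1972 pad edge row: [317.9 224.2]
0.082 [ 0.4662 -0.2133  0.082 ] w230 27.7 bar end y from row191: -0.1944 pad edge row: [317.9 231.8]
0.092 [ 0.4664 -0.2094  0.092 ] w230 29.5 bar end y from row191: -0.1916 pad edge row: [317.9 240.2]
0.0305 59.63631082321365
0.0405 62.64898737055347
61.793103448275865
```

Closing gave a gap of about 0. Both views show the pad ends just above the bar top, at z≈0.095–0.10. The pads therefore end about 2.5 cm behind the reported TCP. I will open, go lower and close again.

send_rows(series=[-0.3,0,0,0,0,-0.3,0,0,0,0,-0.3,0,0,1.2,0,-0.3,0,0,2.4,0,-0.3,0,0,2.4,0,-0.3,0,0,2.4,0])

```text
clock: 4.6
position: [0.4655, -0.2251, 0.0474]
tool_rot: [3.14, -0.002, -0.059]
contact_force: [0.0, -0.1, 0.3]
finger_gap: 0.354
```

```bash
python3 w.py w7; python3 - <<'E'
import cv2
from h import *
im=cv2.imread("pics/w7.png")[160:400,200:440]; s=read_camera("scene")
cv2.imwrite("pics/w7c.png",np.hstack([cv2.resize(im,(400,400),interpolation=3),cv2.resize(s[130:210,300:380],(400,400),interpolation=3)]))
E
```

```text
[ 0.4655 -0.2251  0.0474] [ 1.7989e+02 -1.2000e-01 -3.3900e+00] gap 0.354 F [ 0.  -0.1  0.3] q [ 0.54  0.7  -0.21  2.02  0.31  0.46  0.03] t 4.65
```

View pics/w7c.png

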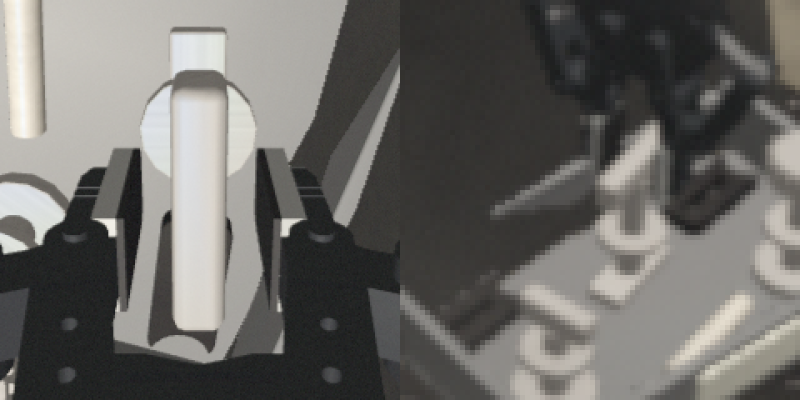

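send_rows(series=[-1,0,0,0,0,-1,0,0,0,0,-1,0,0,0,0,-1,0,0,0,0], squeeze=80)

```text
clock: 5.2
position: [0.4659, -0.2254, 0.0483]
tool_rot: [3.139, -0.004, -0.059]
contact_force: [-0.9, -0.1, 6.2]
finger_gap: 0.132
```

```bash
python3 w.py w8; python3 - <<'E'
import cv2
from h import *
im=cv2.imread("pics/w8.png")[160:400,200:440]; s=read_camera("scene")
cv2.imwrite("pics/w8c.png",np.hstack([cv2.resize(im,(400,400),interpolation=3),cv2.resize(s[130:210,300:380],(400,400),interpolation=3)]))
E
```

```text
[ 0.4659 -0.2254  0.0483] [179.85  -0.2   -3.39] gap 0.132 F [-0.9 -0.1  6.2] q [ 0.54  0.69 -0.21  2.02  0.31  0.46  0.03] t 5.25
```

View pics/w8c.png

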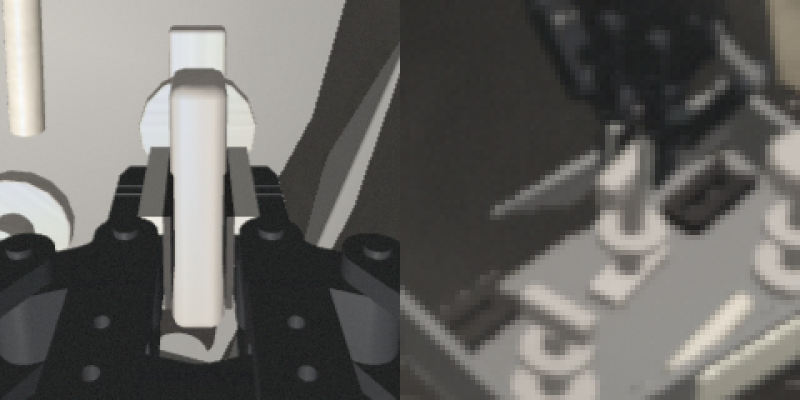

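send_rows(series=[-1,0,0,-2,0,-1,0,0,-6,0,-1,0,0,-11,0,-1,0,0,-11.5,0,-1,0,0,-11.5,0])

```text
clock: 5.92
position: [0.4648, -0.225, 0.1627]
tool_rot: [3.139, -0.002, -0.059]
contact_force: [-0.6, -0.0, -2.6]
finger_gap: 0.13
```

```bash
python3 w.py w9; python3 - <<'E'
from h import *
s=cam("scene");t=cam("top")
# refine rail from top image: detect edges of bright rail
im=cv2.imread("pics/top0.png");g=cv2.cvtColor(im,cv2.COLOR_BGR2GRAY)
cv2.imwrite("pics/rail.png",np.hstack([cv2.resize(g[125:205,215:285],(525,600),interpolation=3)]))
plan([.517,.136,.163],78)
E
```

```text
[ 0.4648 -0.225   0.1627] [ 1.7986e+02 -1.4000e-01 -3.4100e+00] gap 0.13 F [-0.6 -0.  -2.6] q [ 0.61  0.51 -0.3   1.93  0.23  0.73  0.11] t 5.975
from [ 0.4643 -0.2248  0.162 ] [ 1.799e+02 -5.000e-02 -3.410e+00] -> cm [  3.12 -36.33  -0.17] turn -81.4 F [ 0.1 -0.1 -3.3] gap 0.134 t 5.97
```

View pics/w9.png

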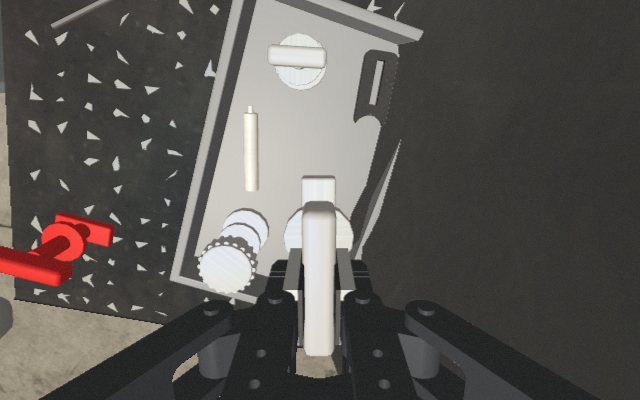

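View pics/rail.png

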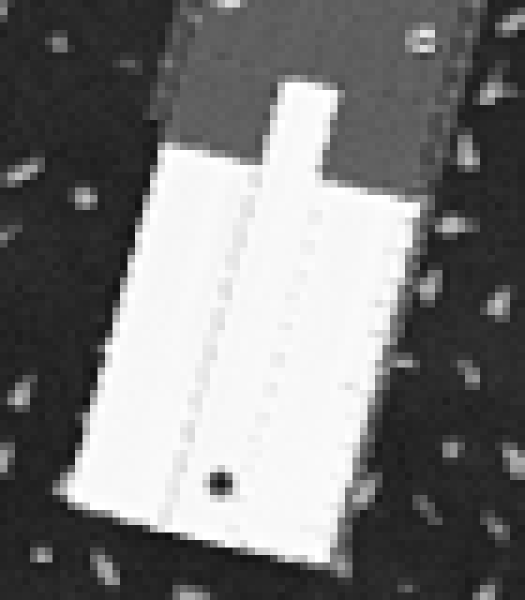

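send_rows(series=[-1,2,-5,-0.5,-10,-1,2,-10,-0.5,-21,-1,2,-16,-0.5,-31,-1,2,-22,-0.5,-42,-1,2.5,-28,-0.5,-52,-1,3,-34,-0.5,-63,-1,3.1,-36.3,-0.5,-73,-1,3.1,-36.3,-0.5,-81.4])

```text
clock: 6.98
position: [0.5153, 0.1389, 0.1644]
tool_rot: [-3.139, 0.001, 1.372]
contact_force: [-0.4, -0.2, -2.0]
finger_gap: 0.133
```

send_rows(series=[-1,0,0,0,0])

```text
clock: 7.1
position: [0.514, 0.1386, 0.1624]
tool_rot: [-3.135, 0.002, 1.371]
contact_force: [0.3, 0.5, -3.3]
finger_gap: 0.131
```

```bash
python3 w.py w10 notch:.03 slot_end:.03; python3 -c "
from h import *
plan([.517,.136,.163],78)"
```

```text
slot_end 0.61 [323.7  97.2] [0.4451 0.1561 0.03  ]
[0.514  0.1386 0.1624] [-1.7963e+02  1.1000e-01  7.8540e+01] gap 0.131 F [ 0.3  0.5 -3.3] q [ 0.14  0.61 -0.69  1.88  0.5   0.85  0.56] t 7.25
from [0.5146 0.1384 0.1633] [-1.7973e+02  9.0000e-02  7.8440e+01] -> cm [-0.18  0.28  0.03] turn 0.4 F [ 0.4  0.1 -3.5] gap 0.127 t 7.25
```

View pics/w10.png

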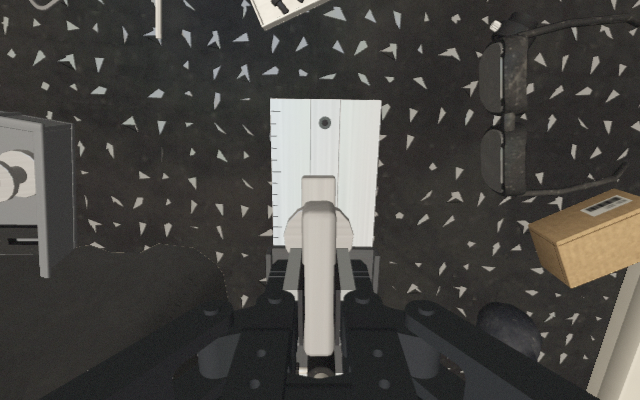

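```bash
python3 - <<'E'
import cv2
im=cv2.imread("pics/w10.png");cv2.imwrite("pics/w10c.png",cv2.resize(im[90:250,250:400],(562,600),interpolation=cv2.INTER_NEAREST))
g=im.mean(2)
for r in (115,130,145,160,170): print(r,[int(v) for v in g[r,265:390]])
E
```

```text
115 [52, 51, 53, 51, 49, 170, 217, 223, 223, 224, 224, 223, 222, 225, 225, 225, 225, 221, 221, 222, 223, 223, 223, 222, 221, 221, 221, 223, 222, 222, 221, 220, 222, 221, 222, 222, 220, 220, 222, 223, 222, 221, 222, 221, 223, 179, 212, 221, 217, 216, 216, 216, 219, 221, 219, 219, 219, 217, 218, 219, 218, 216, 217, 219, 220, 219, 217, 215, 214, 215, 217, 218, 217, 218, 204, 208, 219, 220, 221, 221, 219, 219, 220, 222, 222, 221, 221, 218, 217, 218, 219, 219, 219, 218, 217, 218, 219, 218, 218, 219, 217, 216, 217, 218, 216, 216, 215, 217, 217, 217, 217, 217, 216, 216, 219, 149, 56, 149, 165, 163, 114, 61, 47, 48, 48]
130 [52, 50, 51, 48, 49, 141, 215, 222, 222, 222, 222, 222, 222, 223, 223, 225, 225, 222, 221, 222, 224, 224, 221, 221, 220, 221, 222, 223, 222, 222, 221, 221, 221, 221, 221, 222, 221, 221, 222, 222, 222, 221, 221, 220, 220, 189, 214, 220, 217, 215, 216, 217, 220, 220, 219, 219, 219, 217, 219, 216, 216, 218, 218, 219, 221, 219, 215, 214, 215, 215, 217, 219, 218, 219, 185, 213, 221, 220, 221, 221, 219, 218, 219, 221, 221, 221, 219, 218, 219, 219, 219, 219, 219, 217, 217, 218, 
[... 1273 characters left out ...]
15, 216, 216, 216, 216, 215, 216, 174, 103, 142, 89, 45, 49, 51, 49, 50, 49, 46, 44, 48]
170 [47, 52, 49, 50, 43, 49, 119, 212, 222, 221, 219, 219, 219, 219, 220, 222, 224, 224, 221, 222, 222, 223, 222, 220, 219, 219, 220, 220, 220, 222, 221, 219, 220, 219, 219, 221, 222, 221, 219, 220, 221, 221, 220, 221, 210, 193, 217, 220, 217, 215, 216, 218, 222, 220, 219, 220, 218, 219, 220, 218, 217, 217, 219, 221, 220, 218, 214, 214, 215, 217, 219, 219, 219, 187, 213, 219, 218, 216, 216, 215, 216, 217, 218, 220, 222, 220, 220, 220, 219, 219, 217, 216, 216, 217, 217, 217, 218, 217, 215, 217, 216, 216, 217, 218, 215, 215, 214, 217, 217, 215, 217, 209, 130, 47, 44, 44, 42, 47, 47, 46, 43, 45, 50, 43, 46]
```

View pics/w10c.png

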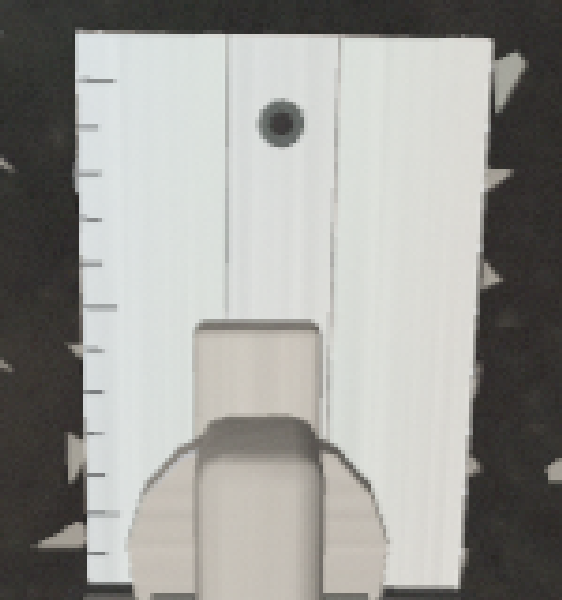

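```bash
cat > rel.py <<'E'
from h import *
def rail_fit(C,pts,z=.03):
    # pts list of (row,colL,colR) for symmetric edges
    L=np.array([atz(C,(l,r),z) for r,l,_ in pts]);R=np.array([atz(C,(q,r),z) for r,_,q in pts])
    w=np.linalg.norm(L[:,:2]-R[:,:2],axis=1)
    out=[]
    for P in(L,R):
        k=np.polyfit(P[:,0],P[:,1],1); out.append(k)
    return L,R,out,w
E
python3 - <<'E'
from rel import *
o=dict(position=np.array([.514,.1386,.1624]),tool_rot=np.radians([-179.63,.11,78.54]))
C=cam("wrist",o)
for n,p in dict(slot=[(115,310,339.4),(130,310,339),(145,309.8,338.4),(160,309.6,338),(170,309.5,337.9)],rail=[(115,269.6,380),(145,270.4,378.3),(170,271.3,376.8)]).items():
    L,R,k,w=rail_fit(C,p); print(n,[np.degrees(np.arctan(q[0])).round(2) for q in k],w.round(4)); 
    m=(k[0]+k[1])/2; print(" centre y at x=.445,.517,.595:",np.polyval(m,[.445,.517,.595]).round(4),"yaw",np.degrees(np.arctan(m[0])))
for z in(.118,.127):
    l=atz(C,(302.2,182),z);r=atz(C,(335.2,182),z);print("foot",z,l,r,np.linalg.norm(l-r),(l+r)/2, "end", atz(C,(318.5,177),z))
E
```

```text
slot [np.float64(-12.5), np.float64(-12.27)] [0.024  0.0239 0.0239 0.024  0.0242]
 centre y at x=.445,.517,.595: [0.1573 0.1414 0.1243] yaw -12.384060306922542
rail [np.float64(-11.94), np.float64(-12.15)] [0.0901 0.0902 0.0899]
 centre y at x=.445,.517,.595: [0.1572 0.1419 0.1252] yaw -12.0446680321995
foot 0.118 [0.49032975 0.13272299 0.118     ] [0.49432775 0.1523903  0.118     ] 0.020069551713323346 [0.49232875 0.14255664 0.118     ] end [0.4892571  0.14305985 0.118     ]
foot 0.127 [0.48830136 0.13358949 0.127     ] [0.49212945 0.15242099 0.127     ] 0.019216648034857915 [0.4902154  0.14300524 0.127     ] end [0.48727428 0.14348706 0.127     ]
```

```bash
python3 -c "
from h import *
plan([.5155,.1430,.097],77.9)"
```

```text
from [0.5146 0.1384 0.1633] [-1.7973e+02  9.0000e-02  7.8440e+01] -> cm [0.48 0.03 6.63] turn 0.5 F [ 0.4  0.1 -3.5] gap 0.127 t 7.25
```

send_rows(series=[-1,0.45,0,2,0.5,-1,0.45,0,5,0.5,-1,0.45,0,6.6,0.5,-1,0.45,0,6.6,0.5,-1,0.45,0,6.6,0.5])

```text
clock: 7.88
position: [0.5158, 0.1431, 0.0981]
tool_rot: [-3.138, 0.001, 1.36]
contact_force: [0.3, 0.1, -3.0]
finger_gap: 0.13
```

```bash
python3 w.py w11;python3 - <<'E'
import cv2
im=cv2.imread("pics/w11.png");cv2.imwrite("pics/w11c.png",cv2.resize(im[40:240,220:420],(600,600),interpolation=cv2.INTER_NEAREST))
g=im.mean(2)
for r in (90,110,130,150,165): print(r,[(c,int(v)) for c,v in enumerate(g[r]) if 250<c<390 and v<g[r,c-2:c+3].mean()-6])
E
```

```text
[0.5158 0.1431 0.0981] [-1.798e+02  4.000e-02  7.791e+01] gap 0.13 F [ 0.3  0.1 -3. ] q [ 0.08  0.69 -0.61  1.93  0.59  0.71  0.46] t 7.925
90 [(303, 39)]
110 [(299, 145), (337, 186), (389, 173)]
130 [(254, 109), (255, 109), (299, 166), (300, 188), (311, 151), (312, 106), (316, 64), (317, 56), (320, 53), (324, 101), (325, 128), (336, 182), (388, 91), (389, 45)]
150 [(299, 189), (300, 172), (336, 173), (387, 69), (388, 48)]
165 [(300, 166), (336, 185), (386, 89), (387, 46), (388, 48)]
```

View pics/w11c.png

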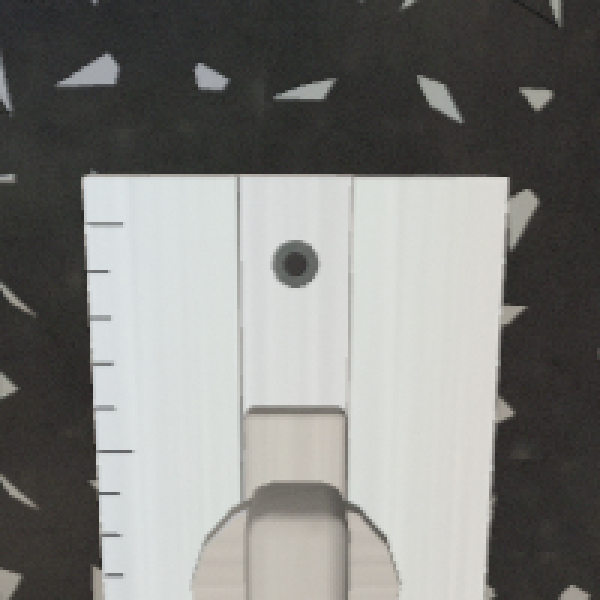

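send_rows(series=[-1,0,0,0.8,0,-1,0,0,1.6,0,-1,0,0,2.2,0,-1,0,0,2.6,0,-1,0,0,2.6,0])

```text
clock: 8.55
position: [0.5156, 0.1431, 0.0719]
tool_rot: [-3.138, 0.001, 1.36]
contact_force: [0.3, 0.1, -3.5]
finger_gap: 0.129
```

```bash
python3 w.py w12;python3 - <<'E'
import cv2
im=cv2.imread("pics/w12.png");cv2.imwrite("pics/w12c.png",cv2.resize(im[40:240,220:420],(600,600),interpolation=cv2.INTER_NEAREST))
E
```

```text
[0.5156 0.1431 0.0719] [-1.7979e+02  5.0000e-02  7.7920e+01] gap 0.129 F [ 0.3  0.1 -3.5] q [ 0.05  0.73 -0.58  1.94  0.63  0.66  0.43] t 8.6
```

View pics/w12c.png

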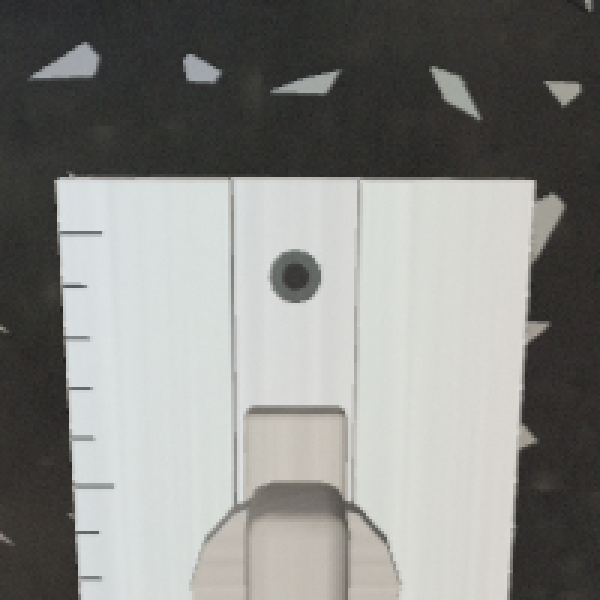

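send_rows(series=[-1,0,0,0.5,0,-1,0,0,1.0,0,-1,0,0,1.4,0,-1,0,0,1.6,0,-1,0,0,1.6,0])

```text
clock: 9.22
position: [0.5156, 0.1432, 0.0559]
tool_rot: [-3.138, 0.001, 1.36]
contact_force: [-0.3, 0.4, -3.0]
finger_gap: 0.129
```

```bash
python3 w.py w13;python3 - <<'E'
import cv2
im=cv2.imread("pics/w13.png");cv2.imwrite("pics/w13c.png",cv2.resize(im[0:300,160:480],(640,600),interpolation=cv2.INTER_NEAREST))
E
```

```text
[0.5156 0.1432 0.0559] [-1.7979e+02  4.0000e-02  7.7930e+01] gap 0.129 F [-0.3  0.4 -3. ] q [ 0.04  0.75 -0.56  1.95  0.66  0.63  0.41] t 9.275
```

View pics/w13c.png

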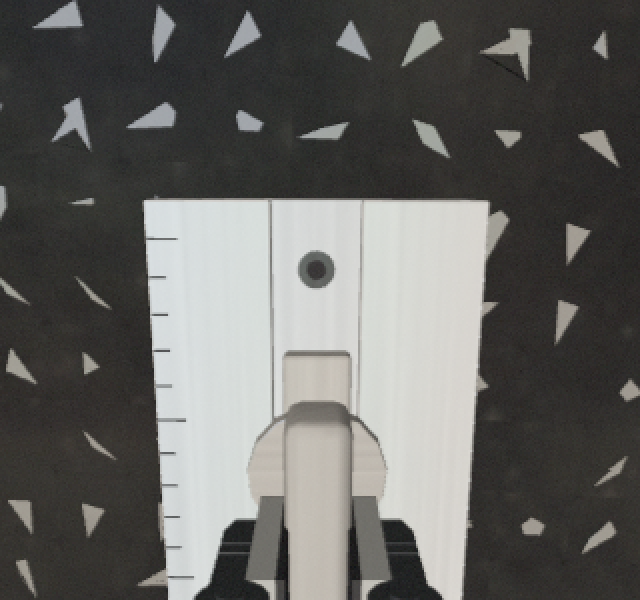

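send_rows(series=[-1,0,0,0.1,0,-1,0,0,0.2,0,-1,0,0,0.2,0])

```text
clock: 9.65
position: [0.5158, 0.1433, 0.0544]
tool_rot: [-3.139, 0.001, 1.36]
contact_force: [-1.2, -0.8, 1.1]
finger_gap: 0.13
```

The foot sits on the slot floor: Fz went from −3 to +1 N, and TCP z of 0.0544 matches the offset. Before sliding, I'll measure the notch relative to the rail end.

```bash
python3 - <<'E'
from h import *
o=dict(position=np.array([.514,.1386,.1624]),tool_rot=np.radians([-179.63,.11,78.54]))
C=cam("wrist",o)
print("near end w10",atz(C,(298,98.6),.03),atz(C,(360,99.4),.03))
o=get_obs(); 
C=cam("wrist",dict(position=np.array([.5156,.1432,.0559]),tool_rot=np.radians([-179.79,.04,77.93])))
print("near end w13",atz(C,(160+316/2,200.5/2),.03))
t=cv2.imread("pics/top0.png");s=cv2.imread("pics/scene0.png")
cv2.imwrite("pics/tn.png",cv2.resize(t[128:168,235:285],(800,640)[:2],interpolation=0)[:600])
cv2.imwrite("pics/sn.png",cv2.resize(s[225:275,190:270],(800,500),interpolation=0))
E
```

```text
near end w10 [0.44200822 0.13560418 0.03      ] [0.45259686 0.18446903 0.03      ]
near end w13 [0.44692377 0.15719532 0.03      ]
```

View pics/tn.png

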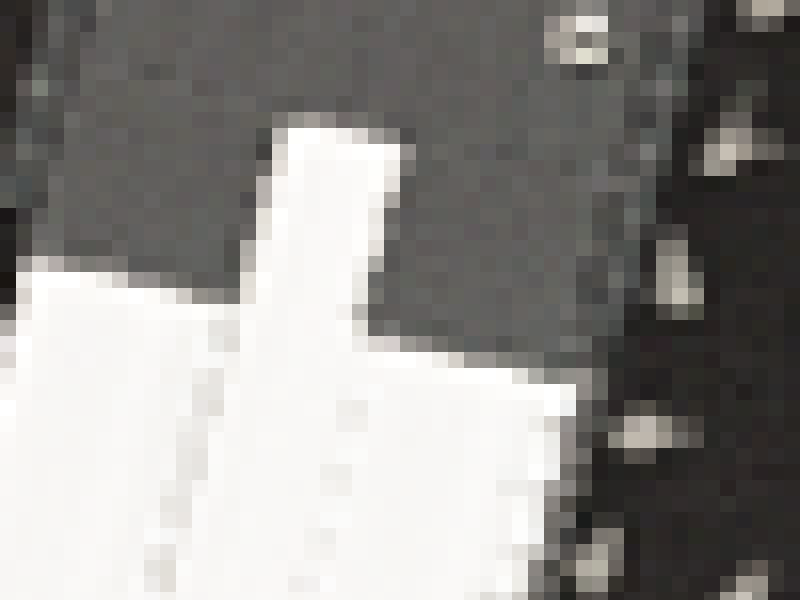

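View pics/sn.png

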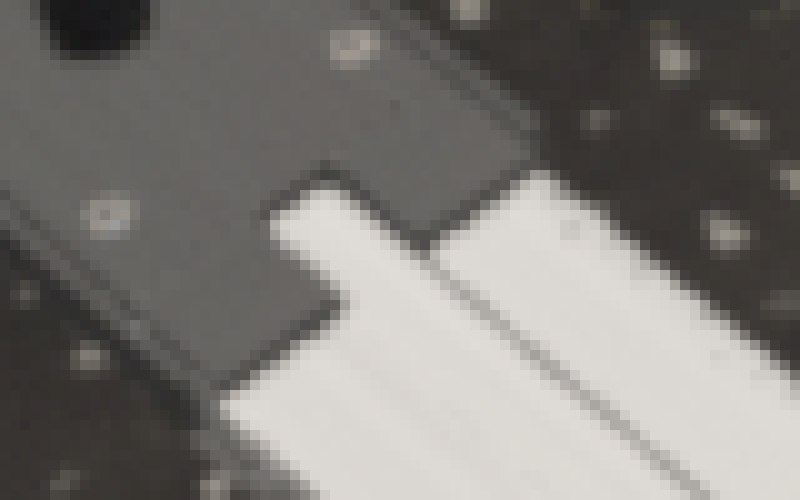

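```bash
python3 - <<'E'
from h import *
t=cam("top");s=cam("scene")
d=np.array([np.cos(np.radians(-12.1)),np.sin(np.radians(-12.1)),0])
f=lambda C,p:atz(C,p,.03)
E=(f(t,(222.8,189.8))+f(t,(259.2,199.4)))/2
print("top near end",E)
for n,p in dict(closed=((252,135.1),(260,136.1)),frontL=((236.4,143.6),(249.5,146.25)),frontR=((257,148.75),(271.4,150.9))).items():
    X=(f(t,p[0])+f(t,p[1]))/2; print("top",n,X.round(4),"along from near end",((X-E)@d).round(4))
for n,p in dict(closed=((216.5,247.3),(224,243.5)),frontL=((211.7,264.5),(224,255.3)),frontR=((233,249.5),(243.5,241.7))).items():
    X=(f(s,p[0])+f(s,p[1]))/2; print("scene",n,X.round(4), "along from wrist near end",((X-[.4469,.1572,.03])@d).round(4))
o=get_obs();print("bolt along from near end",((o["position"]-[.4469,.1572,.03])@d).round(4))
# scene near end of rail
im=cv2.imread("pics/scene0.png");cv2.imwrite("pics/se.png",cv2.resize(im[255:310,225:295],(764,600),interpolation=0))
E
```

```text
top near end [0.44827292 0.15536919 0.03      ]
top closed [0.602  0.1232 0.03  ] along from near end 0.157
top frontL [0.5768 0.1557 0.03  ] along from near end 0.1256
top frontR [0.565  0.1008 0.03  ] along from near end 0.1256
scene closed [0.6002 0.1216 0.03  ] along from wrist near end 0.1574
scene frontL [0.5785 0.1558 0.03  ] along from wrist near end 0.129
scene frontR [0.5652 0.101  0.03  ] along from wrist near end 0.1275
bolt along from near end 0.0703
```

View pics/se.png

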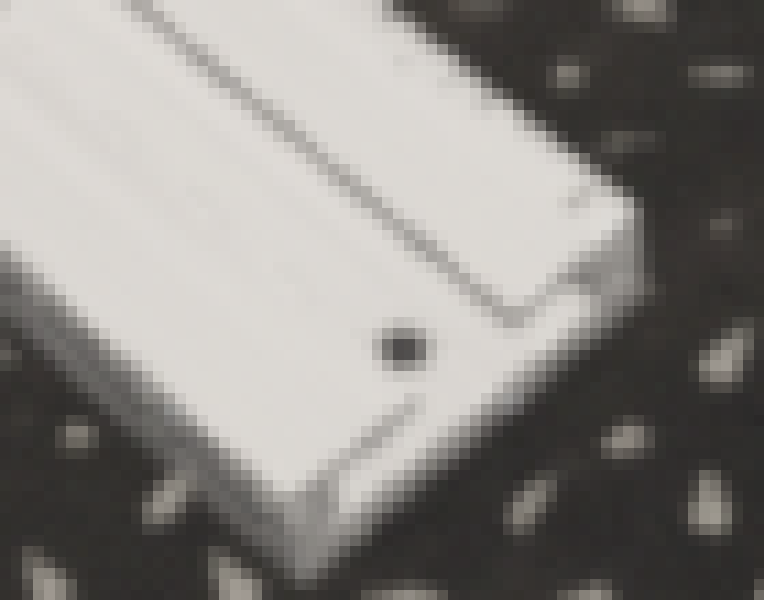

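send_rows(series=[-1,-0.05,0.5,-0.05,0,-1,-0.1,1.5,-0.05,0,-1,-0.1,2.5,-0.05,0,-1,-0.1,3.2,-0.05,0,-1,-0.1,3.7,-0.05,0,-1,-0.1,4,-0.05,0,-1,-0.1,4,-0.05,0])

```text
clock: 10.52
position: [0.5548, 0.1339, 0.0548]
tool_rot: [-3.139, 0.001, 1.36]
contact_force: [0.2, 0.8, -2.5]
finger_gap: 0.13
```

```bash
cat > look.py <<'E'
from h import *
import sys
n=sys.argv[1]
s=read_camera("scene");t=read_camera("top")
a=cv2.resize(s[215:295,190:270],(400,400),interpolation=3);b=cv2.resize(t[95:175,220:300],(400,400),interpolation=3)
cv2.imwrite(f"pics/{n}.png",np.hstack([a,b]))
o=get_obs();d=np.array([np.cos(np.radians(-12.1)),np.sin(np.radians(-12.1)),0])
print("along",((o["position"]-[.4469,.1572,.03])@d).round(4),o["position"].round(4),o["contact_force"].round(1),o["clock"])
E
python3 look.py k1
```

```text
along 0.11 [0.5544 0.1341 0.0548] [ 0.3  0.  -2.9] 10.625
```

View pics/k1.png

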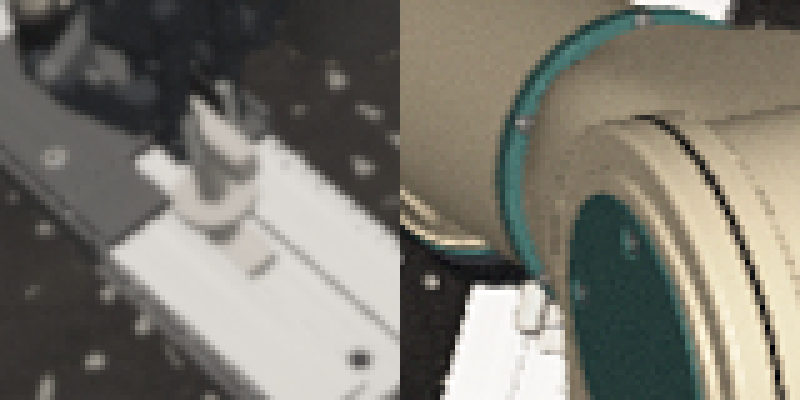

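send_rows(series=[-1,0,0.6,0,0,-1,0,1.4,0,0,-1,0,2.1,0,0,-1,0,2.7,0,0,-1,0,3,0,0,-1,0,3.1,0,0,-1,0,3.1,0,0])

```text
clock: 11.5
position: [0.5846, 0.1276, 0.0547]
tool_rot: [-3.138, 0.001, 1.361]
contact_force: [0.5, 0.3, -2.9]
finger_gap: 0.133
```

```bash
python3 look.py k2
```

```text
along 0.1407 [0.5845 0.1277 0.0547] [ 0.3 -0.1 -3.4] 11.6
```

View pics/k2.png

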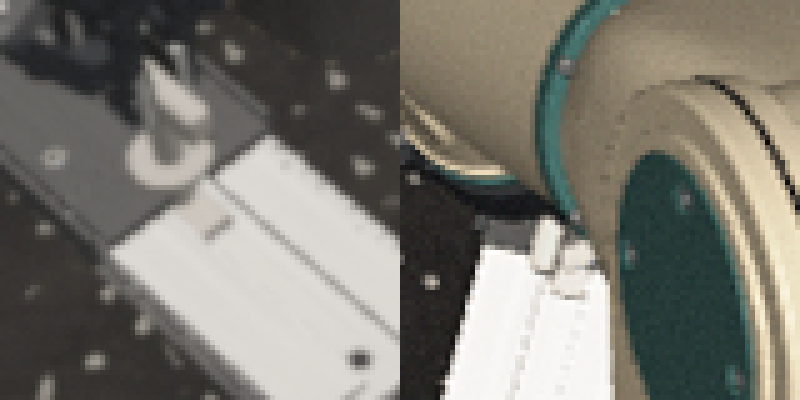

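```bash
python3 - <<'E'
from h import *
s=cam("scene");d=np.array([np.cos(np.radians(-12.1)),np.sin(np.radians(-12.1)),0])
im=cv2.imread("pics/k2.png")
r=read_camera("scene");cv2.imwrite("pics/k2z.png",cv2.resize(r[240:270,212:252],(800,600),interpolation=0))
E
```

```text
(no output)
```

View pics/k2z.png

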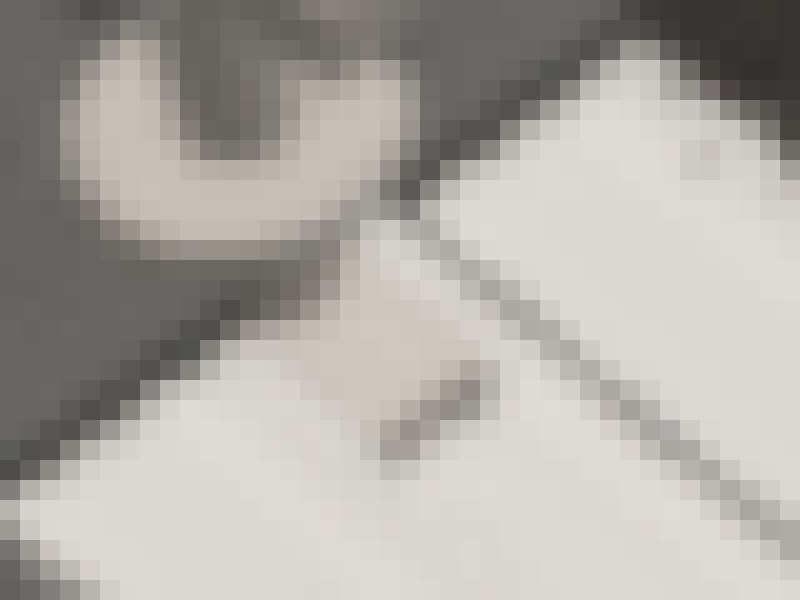

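```bash
python3 - <<'E'
from h import *
s=cam("scene");d=np.array([np.cos(np.radians(-12.1)),np.sin(np.radians(-12.1)),0]);N=np.array([.4469,.1572,.03])
g=lambda u,v:(212+u/20-.5,240+v/20-.5)
al=lambda p,z:((atz(s,p,z)-N)@d).round(4)
print("foot end",al(g(423,393),.0200),"front",al(g(10,480),.03),al(g(200,375),.03),al(g(450,190),.03),al(g(620,50),.03))
print("near end rail",al((250.2,299.4),.03),al((283.2,272.8),.03))
E
```

```text
foot end 0.1139 front 0.1305 0.1267 0.1269 0.1285
near end rail 0.002 0.0003
```

send_rows(series=[-1,0,0.3,0,0,-1,0,0.5,0,0,-1,0,0.65,0,0,-1,0,0.65,0,0])

```text
clock: 12.15
position: [0.591, 0.1262, 0.0547]
tool_rot: [-3.138, 0.001, 1.361]
contact_force: [-1.2, -0.2, -2.0]
finger_gap: 0.133
```

send_rows(series=[-1,0,0.05,0,0,-1,0,0.1,0,0,-1,0,0.1,0,0])

```text
clock: 12.52
position: [0.592, 0.126, 0.0547]
tool_rot: [-3.138, 0.001, 1.36]
contact_force: [-0.4, -0.6, -2.8]
finger_gap: 0.133
```

send_rows(series=[-1,0,0.06,0,0,-1,0,0.06,0,0,-1,0,0.06,0,0])

```text
clock: 12.9
position: [0.5926, 0.1259, 0.0547]
tool_rot: [-3.138, 0.001, 1.361]
contact_force: [-0.3, -0.1, -2.9]
finger_gap: 0.129
```

send_rows(series=[-1,0,0.06,0,0,-1,0,0.06,0,0,-1,0,0.06,0,0])

```text
clock: 13.28
position: [0.5931, 0.1258, 0.0546]
tool_rot: [-3.138, 0.001, 1.361]
contact_force: [0.3, 0.3, -2.2]
finger_gap: 0.133
```

send_rows(series=[-1,0,0.06,0,0,-1,0,0.06,0,0,-1,0,0.06,0,0])

```text
clock: 13.65
position: [0.5937, 0.1257, 0.0546]
tool_rot: [-3.138, 0.001, 1.36]
contact_force: [-0.3, 0.5, -2.7]
finger_gap: 0.13
```

```bash
python3 look.py k3; python3 - <<'E'
from h import *
r=read_camera("scene");cv2.imwrite("pics/k3z.png",cv2.resize(r[240:270,202:242],(800,600),interpolation=0))
E
```

```text
along 0.1502 [0.5937 0.1257 0.0547] [-0.   0.7 -2.7] 13.75
```

View pics/k3z.png

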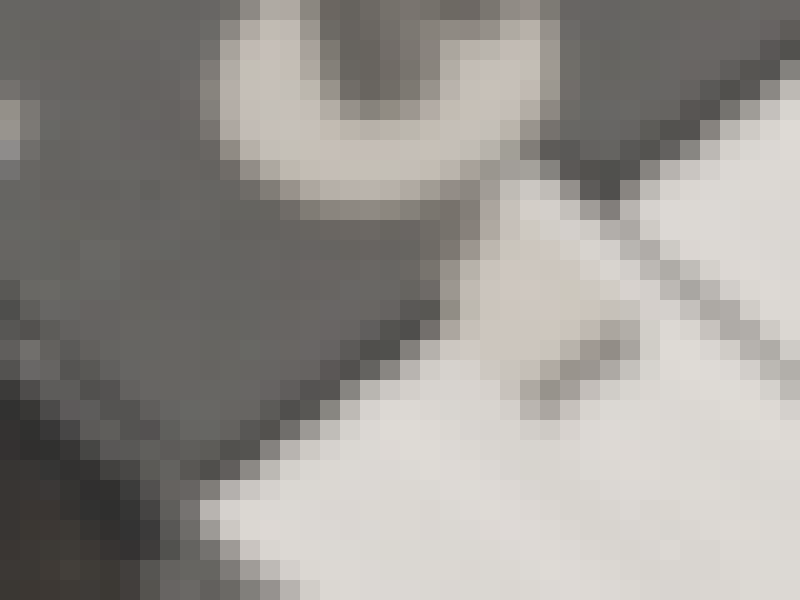

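send_rows(series=[-1,0,0.07,0,0,-1,0,0.07,0,0,-1,0,0.07,0,0])

```text
clock: 14.18
position: [0.5944, 0.1255, 0.0546]
tool_rot: [-3.138, 0.001, 1.36]
contact_force: [-0.8, -0.3, -2.7]
finger_gap: 0.135
```

send_rows(series=[-1,0,0.06,0,0,-1,0,0.06,0,0,-1,0,0.06,0,0])

```text
clock: 14.55
position: [0.595, 0.1254, 0.0546]
tool_rot: [-3.138, 0.001, 1.36]
contact_force: [0.2, 0.2, -2.9]
finger_gap: 0.127
```

```bash
python3 look.py k4; python3 - <<'E'
from h import *
s=cam("scene");d=np.array([np.cos(np.radians(-12.1)),np.sin(np.radians(-12.1)),0]);N=np.array([.4469,.1572,.03])
g=lambda u,v:(202+u/20-.5,240+v/20-.5)
al=lambda p,z:((atz(s,p,z)-N)@d).round(4)
print("foot end at .1502:",al(g(568,355),.02),"front",al(g(205,505),.03),al(g(440,340),.03),al(g(640,200),.03))
E
```

```text
along 0.1515 [0.595  0.1254 0.0546] [-0.6 -0.7 -3.2] 14.65
foot end at .1502: 0.1225 front 0.1282 0.1274 0.1266
```

send_rows(series=[-1,0,0.05,0,0,-1,0,0.05,0,0,-1,0,0.05,0,0])

```text
clock: 15.02
position: [0.5952, 0.1253, 0.0546]
tool_rot: [-3.138, 0.001, 1.361]
contact_force: [-1.2, -0.1, -2.0]
finger_gap: 0.13
```

send_rows(series=[-1,0,0.05,0,0,-1,0,0.05,0,0,-1,0,0.05,0,0])

```text
clock: 15.4
position: [0.5953, 0.1253, 0.0546]
tool_rot: [-3.137, 0.001, 1.361]
contact_force: [-3.2, -0.2, -0.2]
finger_gap: 0.133
```

send_rows(series=[-1,0,0.04,0,0,-1,0,0.04,0,0,-1,0,0.04,0,0])

```text
clock: 15.78
position: [0.5954, 0.1253, 0.0546]
tool_rot: [-3.137, 0.001, 1.361]
contact_force: [-3.5, 0.3, 0.6]
finger_gap: 0.133
```

Contact with the notch's closed end registers at about 3.5 N, below the 7 N limit. I'll back off about 1 mm and check that the carriage has not moved.

send_rows(series=[-1,0,-0.1,0,0,-1,0,-0.1,0,0,-1,0,-0.1,0,0])

```text
clock: 16.15
position: [0.5951, 0.1254, 0.0546]
tool_rot: [-3.138, 0.001, 1.361]
contact_force: [0.4, -0.1, -2.4]
finger_gap: 0.128
```

```bash
python3 look.py k5; python3 -c "
from h import *
plan([.5943,.1255,.0544],-12.1)"
```

```text
along 0.1515 [0.595  0.1254 0.0546] [ 0.7  0.  -2.6] 16.25
from [0.595  0.1254 0.0546] [-1.7977e+02  6.0000e-02  7.7960e+01] -> cm [-0.   -0.07  0.02] turn 90.1 F [ 0.7  0.  -2.6] gap 0.134 t 16.25
```

View pics/k5.png

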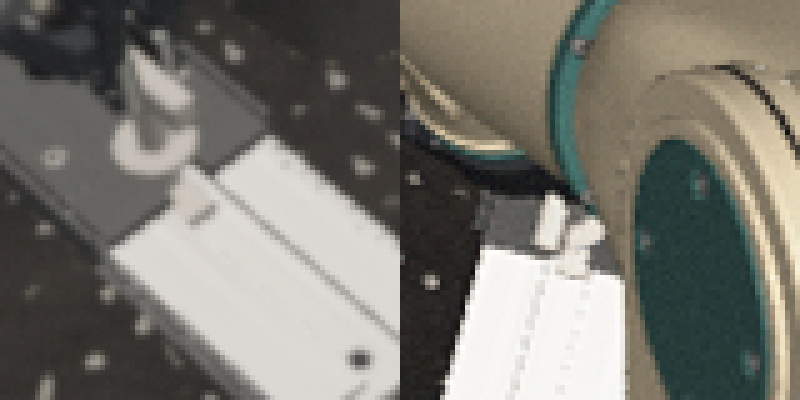

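send_rows(series=[-1,0,-0.05,0,0,-1,0,-0.06,0,6,-1,-0.01,-0.07,0,14,-1,-0.02,-0.08,0,22,-1,-0.03,-0.1,0,30,-1,-0.04,-0.11,0,38,-1,-0.05,-0.12,0,45,-1,-0.05,-0.12,0,45])

```text
clock: 17.25
position: [0.5938, 0.1253, 0.0548]
tool_rot: [-3.14, 0.003, 0.577]
contact_force: [-0.3, 0.8, -3.3]
finger_gap: 0.129
```

```bash
python3 look.py k6; python3 -c "
from h import *
plan([.5937,.1248,.0544],-12.1)
print(get_obs()['moment'],get_obs()['joints'])"
```

```text
along 0.1503 [0.5938 0.1253 0.0547] [ 0.4 -0.4 -2.7] 17.35
from [0.5938 0.1253 0.0547] [-179.88    0.19   33.09] -> cm [-0.03  0.04  0.03] turn 45.2 F [ 0.4 -0.4 -2.7] gap 0.136 t 17.35
[ 0.02421299 -0.00988487 -0.02910741] [-0.02264384  0.79078663 -0.37786897  1.75411876  0.42686455  0.68272572
 -0.05760021]
```

View pics/k6.png

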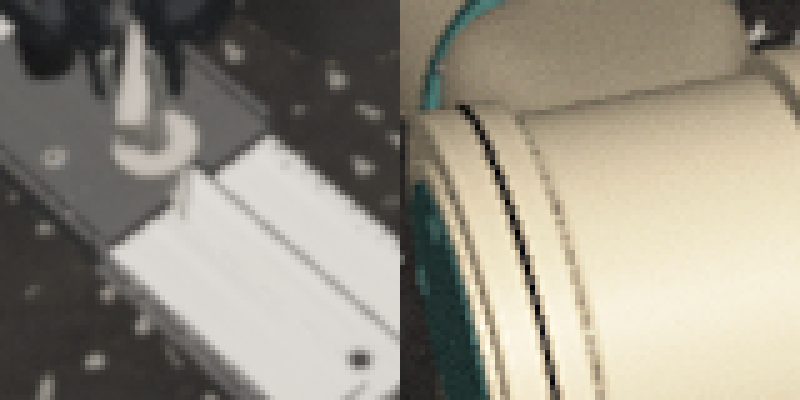

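The bolt is turning freely with no forces, and the carriage has not moved. Finishing the turn.

send_rows(series=[-1,0,0,0,8,-1,-0.01,0.01,0,16,-1,-0.02,0.02,0,24,-1,-0.03,0.03,0,32,-1,-0.03,0.04,0,40,-1,-0.03,0.04,0,45.2,-1,-0.03,0.04,0,45.2,-1,-0.03,0.04,0.06,45.2])

```text
clock: 18.35
position: [0.5938, 0.125, 0.0544]
tool_rot: [3.141, 0.004, -0.209]
contact_force: [-1.3, -0.3, 3.6]
finger_gap: 0.135
```

```bash
python3 look.py k7; python3 w.py w20;  python3 -c "
from h import *
plan([.5937,.1248,.0544],-12.1)"
```

```text
along 0.1505 [0.5939 0.125  0.0544] [-0.9  0.3  1.3] 18.45
[0.5939 0.125  0.0544] [179.98   0.21 -12.03] gap 0.129 F [-0.9  0.3  1.3] q [-0.15  0.77 -0.17  1.76  0.19  0.63 -0.64] t 18.5
from [0.5939 0.1249 0.0544] [179.98   0.21 -12.05] -> cm [-0.02  0.02  0.  ] turn 0.0 F [-1.4  0.9  1.2] gap 0.137 t 18.5
```

View pics/k7.png

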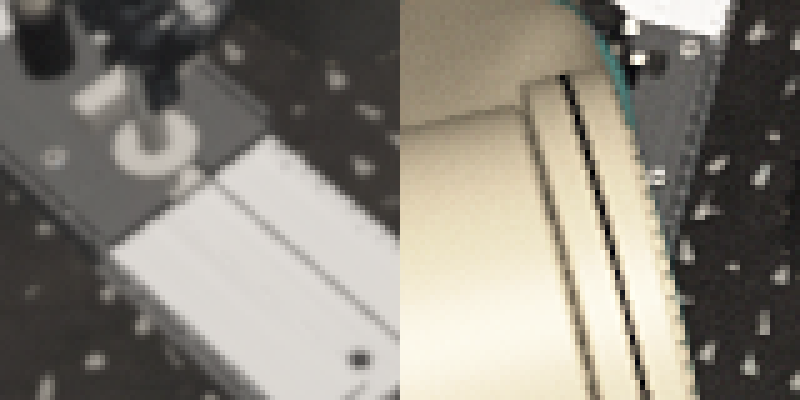

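View pics/w20.png

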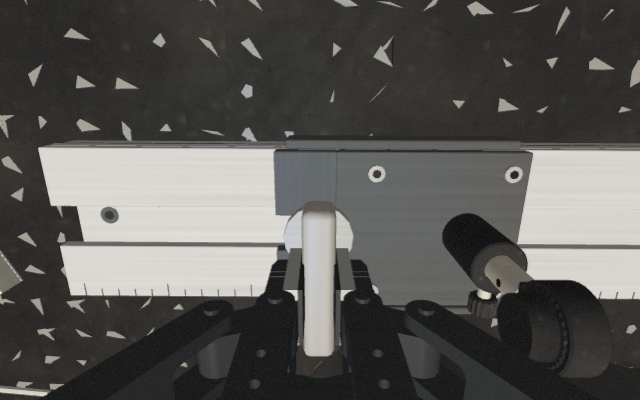

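```bash
python3 - <<'E'
from h import *
o=get_obs();C=cam("wrist",o);d=np.array([np.cos(np.radians(-12.1)),np.sin(np.radians(-12.1)),0]);N=np.array([.4469,.1572,.03]);l=np.array([-d[1],d[0],0])
al=lambda p,z:(((atz(C,p,z)-N)@d).round(4),((atz(C,p,z)-N)@l).round(4))
im=cv2.imread("pics/w20.png");g=im.mean(2)
print([int(v) for v in g[185,268:282]],[int(v) for v in g[232,278:300]],[int(v) for v in g[232,335:360]])
print("plate front",al((275.5,170),.038),al((275.5,205),.038))
print("collar L,R row 232",al((285.5,232),.0465),al((352.5,232),.0465))
print("bar end",al((319,202),.098),"tcp",(o["position"]-N)@d,(o["position"]-N)@l)
print("rail edge far/near", al((180,148),.03))
E
```

```text
[216, 216, 215, 216, 217, 216, 175, 117, 106, 107, 105, 107, 111, 107] [218, 218, 217, 219, 219, 219, 166, 189, 203, 203, 202, 203, 202, 203, 201, 201, 201, 201, 202, 202, 202, 201] [115, 161, 193, 197, 197, 197, 196, 197, 196, 196, 196, 197, 195, 195, 195, 195, 189, 148, 111, 102, 98, 99, 99, 100, 101]
plate front (np.float64(0.1278), np.float64(0.0341)) (np.float64(0.1271), np.float64(0.0149))
collar L,R row 232 (np.float64(0.1329), np.float64(0.0027)) (np.float64(0.1681), np.float64(0.0028))
bar end (np.float64(0.1507), np.float64(0.0351)) tcp 0.1505384324272827 -0.0007110344379623574
rail edge far/near (np.float64(0.076), np.float64(0.0443))
```

The collar centre lies 23 mm behind the plate edge, so the bolt is home. The bar is square across the rail, and the bolt stands on the slot floor. I'll release with a limited opening because the lens is nearby, then lift straight up.

send_rows(series=[-0.6,0,0,0,0,-0.4,0,0,0,0,-0.25,0,0,0,0,-0.25,0,0,0,0,-0.25,0,0,0,0])

```text
clock: 19.12
position: [0.5939, 0.1249, 0.0544]
tool_rot: [3.141, 0.004, -0.21]
contact_force: [0.6, 0.7, 0.0]
finger_gap: 0.374
```

```bash
python3 w.py w21; python3 look.py k8
```

```text
[0.5939 0.1249 0.0544] [179.98   0.2  -12.05] gap 0.374 F [0.6 0.7 0. ] q [-0.15  0.77 -0.17  1.76  0.19  0.63 -0.64] t 19.175
along 0.1505 [0.5939 0.1249 0.0544] [ 0.4 -0.6 -0.8] 19.275
```

View pics/w21.png

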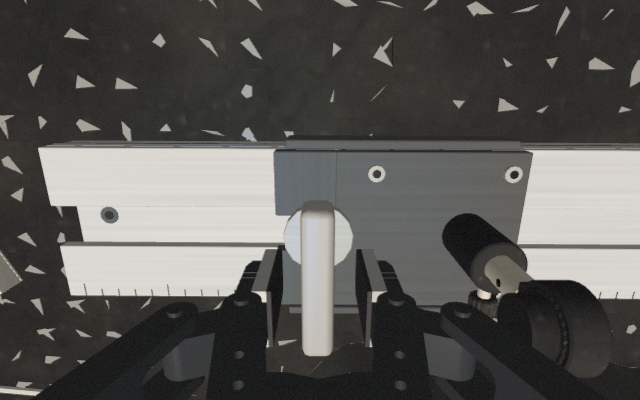

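The bolt stands free, with the bar vertical in the picture at columns 302–333 and the pads clear on both sides. Lifting.

send_rows(series=[-0.25,0,0,-1.5,0,-0.25,0,0,-4,0,-0.25,0,0,-8,0,-0.25,0,0,-12,0,-0.25,0,0,-14,0,-0.25,0,0,-14,0,-0.25,0,0,-14,0])

```text
clock: 20.15
position: [0.5938, 0.1246, 0.1939]
tool_rot: [3.141, 0.005, -0.21]
contact_force: [-0.3, 0.4, 0.1]
finger_gap: 0.377
```

```bash
python3 w.py w22 t_bolt_grip:.089 notch:.03
```

```text
t_bolt_grip 0.63 [319.8 189.8] [0.594  0.1246 0.089 ]
t_bolt_grip 0.19 [318.7 170.3] [0.5964 0.1401 0.089 ]
[0.5938 0.1246 0.1939] [179.95   0.26 -12.05] gap 0.377 F [-0.3  0.4  0.1] q [-0.12  0.59 -0.21  1.65  0.14  0.92 -0.59] t 20.3
```

View pics/w22.png

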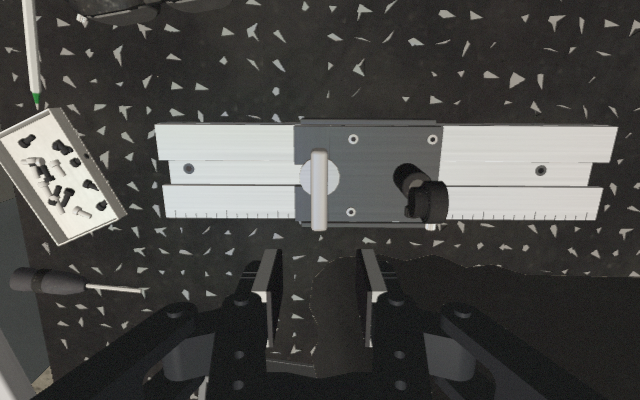

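```bash
python3 - <<'E'
from h import *
o=get_obs();C=cam("wrist",o);im=cv2.imread("pics/w22.png");cv2.imwrite("pics/w22c.png",cv2.resize(im[110:240,260:450],(800,547),interpolation=3))
g=im.mean(2)
for r in (145,160,215,225): print(r,[int(v) for v in g[r,288:345]])
E
python3 look.py k9; python3 - <<'E'
import cv2,numpy as np
s=cv2.imread("pics/k9.png"); 
E
```

```text
145 [212, 212, 213, 213, 212, 166, 114, 101, 103, 104, 102, 102, 104, 102, 103, 102, 102, 102, 102, 99, 103, 103, 101, 103, 102, 103, 101, 101, 101, 100, 102, 99, 101, 100, 102, 99, 102, 100, 102, 101, 101, 92, 99, 101, 100, 99, 100, 100, 98, 100, 98, 100, 101, 99, 99, 101, 102]
160 [206, 206, 207, 208, 206, 182, 123, 101, 103, 103, 103, 103, 105, 107, 105, 105, 100, 99, 95, 85, 131, 177, 165, 167, 180, 188, 197, 199, 197, 197, 194, 194, 190, 192, 193, 191, 181, 167, 152, 131, 175, 164, 121, 90, 95, 101, 100, 97, 99, 98, 99, 97, 99, 96, 98, 97, 99]
215 [163, 202, 211, 211, 211, 211, 187, 126, 101, 102, 103, 104, 104, 105, 103, 103, 103, 100, 104, 103, 102, 102, 99, 148, 177, 188, 197, 197, 195, 193, 190, 193, 191, 191, 190, 186, 173, 158, 136, 100, 91, 100, 104, 102, 103, 101, 103, 101, 101, 103, 102, 102, 100, 101, 103, 100, 103]
225 [49, 50, 53, 55, 51, 52, 53, 55, 52, 50, 53, 49, 53, 70, 95, 99, 97, 98, 98, 98, 99, 97, 96, 147, 177, 185, 197, 197, 194, 193, 193, 191, 191, 191, 190, 186, 174, 159, 133, 100, 96, 100, 96, 98, 98, 100, 99, 99, 95, 97, 97, 97, 96, 96, 96, 97, 98]
along 0.1506 [0.5939 0.1248 0.1934] [-0.   0.1 -0.5] 20.4
```

View pics/w22c.png

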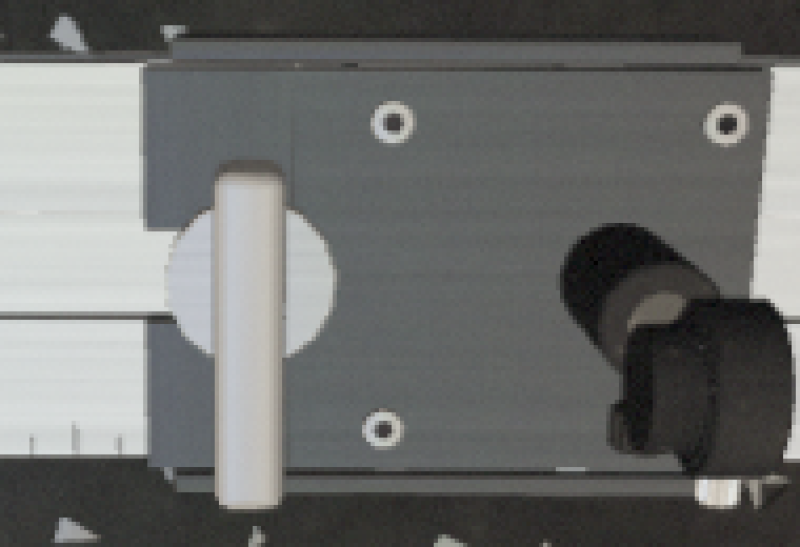

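View pics/k9.png

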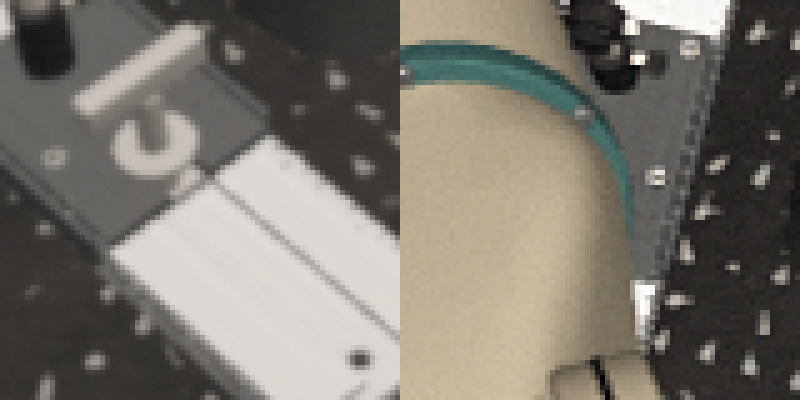

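```bash
python3 - <<'E'
from h import *
now=read_camera("scene");cv2.imwrite("pics/end.png",now);a=cv2.imread("pics/scene0.png")
A=a[225:268,188:216].mean(2).astype(np.float32);B=now[225:268,188:216].mean(2).astype(np.float32)
print("carriage shift px",cv2.phaseCorrelate(A,B,cv2.createHanningWindow(A.shape[::-1],cv2.CV_32F)))
o=get_obs();C=cam("wrist",o);d=np.array([np.cos(np.radians(-12.1)),np.sin(np.radians(-12.1)),0]);l=np.array([-d[1],d[0],0]);N=np.array([.4469,.1572,.03])
g=lambda u,v:(260+u/4.21-.5,110+v/4.21-.5)
al=lambda p,z:(((atz(C,p,z)-N)@d).round(4),((atz(C,p,z)-N)@l).round(4))
print("bar ends",al(g(250,172),.098),al(g(249,508),.098),"collar",al(g(165,283),.0465),al(g(337,283),.0465),"front",al(g(144,150),.038),al(g(147,400),.038),"rail edges",al(g(60,63),.03),al(g(60,455),.03))
E
python3 -c "
import cv2;im=cv2.imread('pics/end.png');cv2.imwrite('pics/endc.png',cv2.resize(im[130:290,180:460],(784,448)))"
```

```text
carriage shift px ((0.2383012530451225, 0.4147687242353726), 0.6901826189182423)
bar ends (np.float64(0.1501), np.float64(0.0318)) (np.float64(0.1499), np.float64(-0.0311)) collar (np.float64(0.1317), np.float64(-0.0)) (np.float64(0.1684), np.float64(0.0)) front (np.float64(0.1271), np.float64(0.0271)) (np.float64(0.1267), np.float64(-0.029)) rail edges (np.float64(0.1088), np.float64(0.0447)) (np.float64(0.1055), np.float64(-0.045))
```

View pics/endc.png

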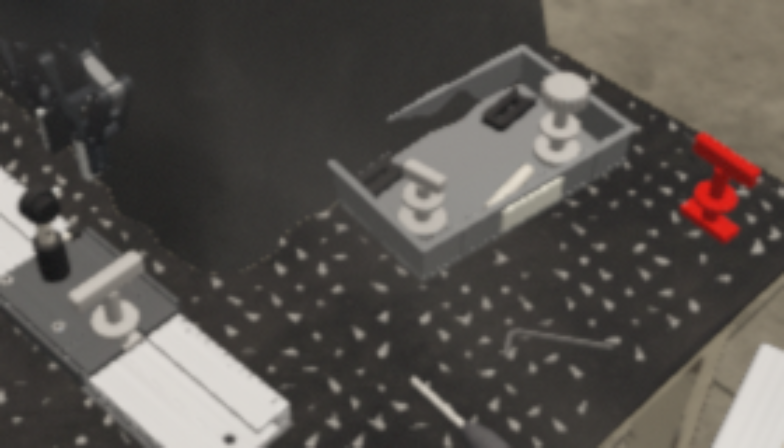

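```bash
python3 -c "
from workcell import *
print(hand_in()); print(get_obs()['clock'])"
```

```text
the job is handed in; nothing more can be done
None
the job is handed in; nothing more can be done
```

I took the long-bar T-bolt from the bin and set its foot in the T-slot about 80 mm in front of the notch. I slid it in until it lightly touched the closed end (about 3.5 N), backed off about 1 mm, turned it 90°, released it and lifted clear. I handed the job in at about 20.5 s.

**Last checks that agreed:**
- The bolt's collar centre lies 23 mm behind the plate edge, as it should at the notch point.
- The bar's ends are at +32 and −31 mm across the rail, with less than 1° of skew.
- The bolt stands alone with no contact on the gripper.
- The plate front was at about 127 mm from the rail's near end both before and after, and the red bolt and the other bin parts look untouched.

**What failed or disagreed:**
- **First grasp:** it closed on nothing, because the pads end about 25 mm behind the reported TCP. I went lower and gripped again, and nothing else moved.
- **Carriage shift:** an image correlation reported 0.2–0.4 px. I put this down to shadow and the bolt entering the image window, because the edge measurements show no movement.

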